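# Pin and clip the lever of the lime press

## Robot

A 6-joint arm with a two-finger parallel gripper is mounted at the origin on the work surface. World frame = base frame: x ahead of the robot, y to its left, z up, the work surface at z = 0. Lengths are in mm, angles in degrees, forces in N, time in s.
With the tool pointing down it reaches from about 325 to 850 mm from the base axis. Payload 15.5 kg.
Tool frame: the origin (TCP) lies midway between the tips of the shut fingers; the grasp point (between the pads) lies 19 mm behind it; x points along the fingers, y is the direction in which the jaws open and shut, and the axes are right-handed (so a half turn about x gives the same grasp; the last joint's range is limited). The gripper opens to 91 mm and grips with 3 to 60 N. Pads are 32 mm wide; open, the fingers measure 118 mm over their backs; the gripper's body (76 mm by 178 mm) begins 60 mm behind the grasp point.
Start: joints at [-70.789, 28.281, 77.091, -0, 74.628, -5.472], TCP at [261, -567.896, 213.915] pointing down, gripper open.
Joint ranges: [-166.48, 166.48], [-47.26, 123.95], [12.59, 153.08], [-70.14, 250.14], [6.76, 159.57], [-176.63, 176.63]. Speed limits (degrees/s): [108.29, 108.29, 147.25, 172.46, 172.46, 172.46].

## Interface

Orientations are given as [roll, pitch, yaw] about the fixed x, y, z axes, in that order (R = Rz(yaw) Ry(pitch) Rx(roll)).
In Python, from cell import bot, cams gives the robot as it stands. The module is installed in compiled form; this text tells all that it offers.
- The arm moves only by the tool step_arm, never from a script. Its argument "targets" is a list of rows, each an object with "delta_rot": the turn, a rotation vector about the tool's x, y, z in degrees, a list of three; "translation": the shift along the tool's x, y, z in cm, a list of three; "fingers": the finger opening in cm, from 0 to 9.12. In form: [{"delta_rot": [ax, ay, az], "translation": [tx, ty, tz], "fingers": fingers}, ...]. A call has 1 to 12 rows; each row is the pose to reach, as a shift and turn from the pose measured when the call began, along the tool's axes at that moment; what a row does not reach only later rows make up. A row lasts 1/10 s, in which the tool goes at most 50 mm and 8.59 degrees, less where a joint would pass 70% of its speed; a pose out of reach is approached as far as the arm can. A call with a gripper value outside its range is refused whole. The fingers move at their own pace and stop on an object; "force" is the grip in N (left out, the last holds). Time passes only in rows, so rows that repeat a pose let the fingers close. It gives the time, the measured TCP pose, the force and the opening at its end, in the units of the state.
- bot.sense(): the state, without advancing time (a new reading comes with each control period).
- cams.read_camera(name): name is "side" or "top" or "wrist"; returns a dict with "image" (400x640x3 uint8, red, green, blue), "vertical_fov" (degrees; the focal length in pixels is half the picture's height over the tangent of half this angle, whatever the lens; pixels are square), "cx", "cy" (the principal point, pixels), "extrinsics" (4x4, takes a point from camera to world coordinates); the wrist camera has in their place "T_tool_cam" (4x4, takes a point from camera to tool coordinates, whose origin is the TCP and whose axes are the tool frame's). Camera axes: x right, y down, z forward; pixel columns grow to the right and rows downward; lengths in mm; the calibration is good to about 2 mm. The wrist camera is an equidistant fisheye: a pixel r from the principal point sees the ray r / f radians off the axis. A picture is of the moment at which its call begins: read the wrist's pose just before it. There is no depth.
- bot.sign_off(): hands the job in, once; it reports no verdict.
The state is a dict: "t": time; "q": joint angles; "joint_velocities": joint speeds; "joint_torque": joint torques, N m; "eef_pos": TCP position; "orientation": TCP orientation; "force": force on the tool from outside, world axes, zero at the start; "torque": the same for the moment, N m; "width": finger opening in mm.
Only numpy, scipy, OpenCV 4.12 (cv2) and the standard library are available. Lean on these libraries where they do the work, as an engineer would, in place of code of your own. Each camera call takes 0.05 s, during which the arm holds its last target.

## Task

The lime press has been washed and is being put together again: push the lever's pivot pin in until its head sits fully home against the press. Then take the spring R-clip out of the cutlery stand and push its straight leg through the cross-hole in the pin's tail (the pin may have turned a little, so feel for the hole) until the bent leg has ridden over the pin and sprung back, with the pin fully home in its bend. Let go and leave the clip there, and do not disturb the bowl, the tray or the chopsticks.

Things in the scene. Friction and masses are not known exactly. Their poses are not given: they have to be found in the camera images.
- press: Steel lime press, fixed. Origin under its middle. Base plate 300 x 160 x 12 mm (x -130 to +170). Column of two 12 mm cheek plates (outer faces at local y = -35 and +35 mm, 44 mm wide, rounded top radius 22 mm about the pivot) at local x = -60 mm; pivot axis along local y, 180 mm above the slab. A hinged lever lies nearly level from it to x = +255 mm, at most 225 mm high. Nothing near the column is over 205 mm high.
- pin (a joint): How far the 22 mm steel pivot pin is pushed in, m, along the press's +y. 0.034 = fully home (hard stop); 0 to 0.012 at the start: the head stands out 22 to 34 mm and the cross-hole is hidden inside the far cheek. About 3 N friction; stays where it is left. It has also been left turned about its axis, see the hole.
- pin_head (a point): Centre of the flat outer face of the pin's round head (34 mm diameter, 8 mm thick), on the pivot axis, at the press's -y side. y: along the pin from head to tail (push this way); x and z as for the hole.
- hole (a point): Centre of the cross-hole, on the pin's axis, 94 mm from the head's outer face; 6.5 mm across, right through, edges barely broken. y: along the pin to its tail. z: where the hole points by design, up and leaning 32 degrees to the press's -x; but the pin turns stiffly (0.1 Nm) and its hole is really up to 12 degrees off this, either way: look or feel for it. Pin home: 16 mm outside the cheek, tail end 12 mm on.
- clip_coil (a point): Centre of the R-clip's coil: 24 mm across, 10 mm thick, flat faces across y (pinch there). Clip: 5 mm steel wire, 95 mm long, 50 g. y: coil axis; z: from leg ends to coil; x: from straight to bent leg. Straight leg: along -z at x = -9.5 mm. Starts standing coil-up in the stand's middle slot, coil centre 23 mm above the stand's top, 107 mm above the slab, leaning up to 4 degrees.
- clip_seat (a point): Point of the clip where the pin's axis lies when it is fully home in the bend: on the straight leg's line, 45 mm below the coil's centre (clip x = -9.5, z = -45 mm). Same axes as the coil.
- clip_tip (a point): Square-cut end of the straight leg, 83 mm below the coil's centre (clip x = -9.5, z = -83 mm). The bent leg is 9 mm shorter: it bends round the pin at the seat point, narrows to a 3 mm gap from the straight leg just below, then flares out.
- clip_leg (a joint): How far the bent leg is sprung open about the coil, rad; 0 = at rest. 6 Nm/rad. It opens about 0.09 to ride over the pin: the push along the leg starts about 22 mm before home, peaks at 5 to 15 N near 18 mm, eases, and over the last 8 mm the spring draws the clip in until it snaps home.
- stand: Bamboo cutlery stand, fixed: block 64 x 110 x 72 mm with three slots in a row along its y (32 mm apart), each 23 mm along x, 9 mm along y, 60 mm deep. Origin under its centre, on the cutting board, 12 mm above the slab. The clip's x axis runs along the stand's x, in the middle slot.
- board: White plastic cutting board 300 x 220 x 12 mm flat on the slab, fixed, the stand on it. Origin under its centre.
- bowl: Glazed ceramic bowl, 124 mm wide, 52 mm high, standing on the press's base plate under the cup. Origin under its centre. Leave alone.
- tray: Round bamboo tray, 260 mm wide, 22 mm high, to the right of the press. Origin under its centre. Leave alone.
- chopstick1: Stainless chopstick 220 x 7 x 7 mm lying in the tray. Origin under its middle, x along it. Leave alone.
- chopstick2: The second, same stainless chopstick in the tray. Leave alone.

How it is judged (in metres and radians):
On the way, in this order (a step that is already met when the one before it is completed fails the run):
1. the pin is fully home (value of joint pin above 0.032 m), for 0.2 s.
2. the clip's straight leg is through the cross-hole (z of clip_tip in the frame of hole below -0.008 m and x of clip_tip in the frame of hole between -0.007 and 0.007 m and y of clip_tip in the frame of hole between -0.005 and 0.005 m), for 0.1 s.
At the end, for the whole second after the job is handed in: Pin within 2 mm of its stop; straight leg through the cross-hole, the hole's centre within 4 mm of the clip's seat point, the coil's axis within 0.25 rad of the pin's; bent leg sprung back (open less than 0.04 rad); clip released and at rest (value of joint pin above 0.032 m and distance between clip_seat and hole below 0.004 m and angle between the y axis of clip_coil and the y axis of hole, either way round below 0.25 rad and value of joint clip_leg below 0.04 rad and linear speed of clip below 0.02 m/s); the robot touches nothing.
It fails at once if the bowl is pushed more than 25 mm or tipped (distance of bowl from where it was at the start of the episode above 0.025 m or angle between bowl's own z axis and vertical above 0.3 rad).
It fails at once if the tray is pushed more than 25 mm (distance of tray from where it was at the start of the episode above 0.025 m).
It fails at once if a chopstick is moved more than 30 mm (distance of any of chopstick1, chopstick2 from where it was at the start of the episode above 0.03 m).
It also fails if it takes over 64 s, if anything falls off the work surface, if the arm or the gripper's body presses on something with over 40 N, if the wrist force passes 120 N, or if a joint passes its speed limit or range.

## Working session

There is one attempt and no reset: what is moved stays moved. The work goes in short steps, Python scripts to look and compute and a tool call to move; the robot and the scene stay as the last step left them, time stands still between calls to the robot, and variables do not carry over. Pictures are saved under pics/ and viewed, and the job is handed in when it is done.

Besides the shell and the picture viewer there is one more tool, called after "Emit:" by a JSON object that holds its "op" and its "data". step_arm: Moves the arm, as the interface text tells. Its arguments: {"type":"object","properties":{"targets":{"type":"array"},"force":{"type":"number"}},"required":["targets"]}

```bash
mkdir -p pics; cat > h.py <<'E'
from cell import bot, cams
import numpy as np, cv2
from scipy.spatial.transform import Rotation as R
def Rt(o): return R.from_euler('xyz',o,degrees=True).as_matrix()
def shot(n,fn):
    s=bot.sense(); c=cams.read_camera(n)
    cv2.imwrite('pics/'+fn+'.png',c['image'][:,:,::-1])
    c['s']=s; np.save('pics/'+fn+'.npy',c,allow_pickle=True); return c
def load(fn): return np.load('pics/'+fn+'.npy',allow_pickle=True).item()
def f(c): return 200/np.tan(np.radians(c['vertical_fov'])/2)
def T(c):
    if 'extrinsics' in c: return np.array(c['extrinsics'])
    s=c['s']; A=np.eye(4); A[:3,:3]=Rt(s['orientation']); A[:3,3]=s['eef_pos']; return A@np.array(c['T_tool_cam'])
def proj(c,p):
    M=np.linalg.inv(T(c)); q=M[:3,:3]@np.array(p,float)+M[:3,3]
    if 'extrinsics' in c: return np.array([c['cx']+f(c)*q[0]/q[2],c['cy']+f(c)*q[1]/q[2]])
    rr=np.hypot(q[0],q[1]); th=np.arctan2(rr,q[2]); return np.array([c['cx'],c['cy']])+f(c)*th*q[:2]/rr
def ray(c,u):
    d=np.array(u,float)-[c['cx'],c['cy']]
    if 'extrinsics' in c: v=np.array([d[0]/f(c),d[1]/f(c),1])
    else:
        r=np.hypot(*d); th=r/f(c); v=np.array([*(np.sin(th)*d/max(r,1e-9)),np.cos(th)])
    M=T(c); v=M[:3,:3]@v; return M[:3,3],v/np.linalg.norm(v)
def atz(c,u,z):
    o,v=ray(c,u); return o+v*(z-o[2])/v[2]
def tri(obs):
    A=np.zeros((3,3));b=np.zeros(3)
    for c,u in obs:
        o,v=ray(c,u);P=np.eye(3)-np.outer(v,v);A+=P;b+=P@o
    p=np.linalg.solve(A,b); return p,[np.round(proj(c,p)-u,1) for c,u in obs]
def crop(fn,x0,y0,x1,y1,out,s=4):
    im=cv2.imread('pics/'+fn+'.png')[y0:y1,x0:x1]; cv2.imwrite('pics/'+out+'.png',cv2.resize(im,None,fx=s,fy=s,interpolation=cv2.INTER_CUBIC))
E
python3 - <<'E'
from h import *
for n in ('side','top','wrist'):
    c=shot(n,n+'0'); print(n,c['vertical_fov'],c['cx'],c['cy']); print(np.round(T(c),3).tolist())
    if n=='wrist': print(np.round(c['T_tool_cam'],3).tolist())
print(bot.sense())
E
```

```text
side 49.05253848351519 326.75064511612476 195.95626802266256
[[0.991, -0.07, 0.117, 480.01], [-0.136, -0.487, 0.863, -1017.585], [-0.003, -0.871, -0.492, 681.593], [0.0, 0.0, 0.0, 1.0]]
top 52.674200982197476 316.40772047947064 199.11255156165257
[[-0.013, -0.99, 0.143, 450.544], [-1.0, 0.009, -0.022, -19.686], [0.02, -0.144, -0.989, 1220.36], [0.0, 0.0, 0.0, 1.0]]
wrist 65.70646984690485 315.5565070464208 201.3944588603124
[[0.419, -0.872, -0.253, 333.272], [-0.908, -0.403, -0.115, -534.423], [-0.002, 0.278, -0.961, 384.746], [0.0, 0.0, 0.0, 1.0]]
[[0.001, -0.278, 0.961, -171.314], [1.0, 0.001, -0.0, -0.073], [-0.001, 0.961, 0.278, -79.611], [0.0, 0.0, 0.0, 1.0]]
{'t': 0.15, 'q': array([-7.07912838e+01,  2.83081163e+01,  7.71150378e+01,  9.47186039e-04,
        7.46295970e+01, -5.47231766e+00]), 'joint_velocities': array([-0.08827582, -0.19445548, -0.10006141,  0.00443888, -0.04181835,
       -0.05191809]), 'joint_torque': array([ 1.30059569e-03, -8.79196215e+01, -3.82049668e+01,  7.06450269e-02,
        5.02884015e-02, -5.72291560e-05]), 'eef_pos': array([ 260.89458163, -567.65395302,  213.48323509]), 'orientation': array([-96.46395996,  89.94724104, 108.21682239]), 'force': array([ 0.50170302,  0.81850277, -0.26664626]), 'torque': array([0.03523218, 0.03980163, 0.00912932]), 'width': 91.24561319949632}
```

View pics/side0.png

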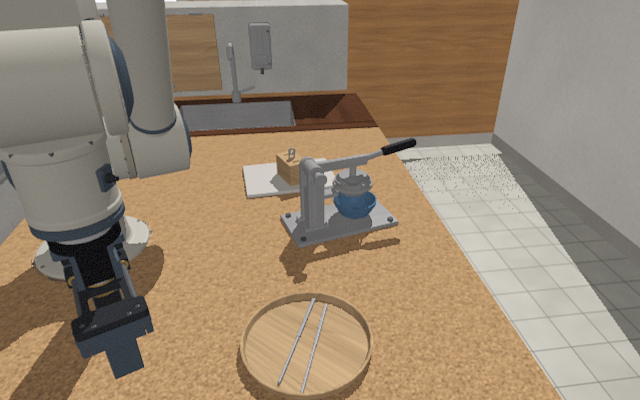

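View pics/top0.png

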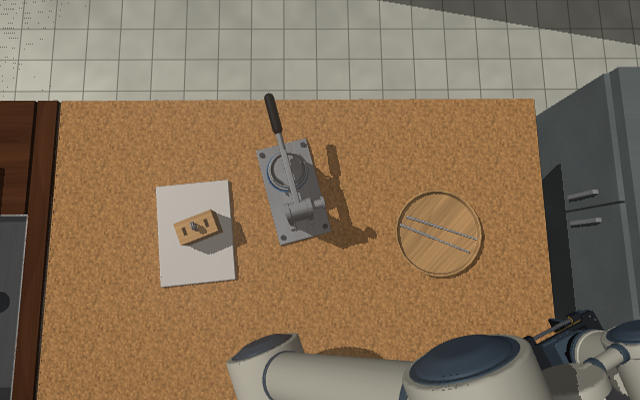

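View pics/wrist0.png

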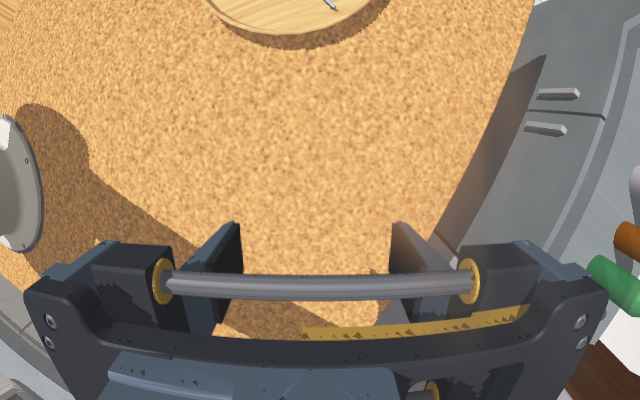

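The side view shows the press at about (340,200), the pin head at about (330,165), the clip in its stand at about (291,155) and the tray at (305,340). In the top view the column is at (302,210), the pin head at (320,204) and the stand at (198,228). Next I'll enlarge these.

```bash
python3 - <<'E'
from h import *
crop('top0',240,130,350,260,'a1',5)
crop('top0',150,180,240,290,'a2',5)
crop('side0',260,130,420,250,'a3',5)
E
```

```text
(no output)
```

View pics/a1.png

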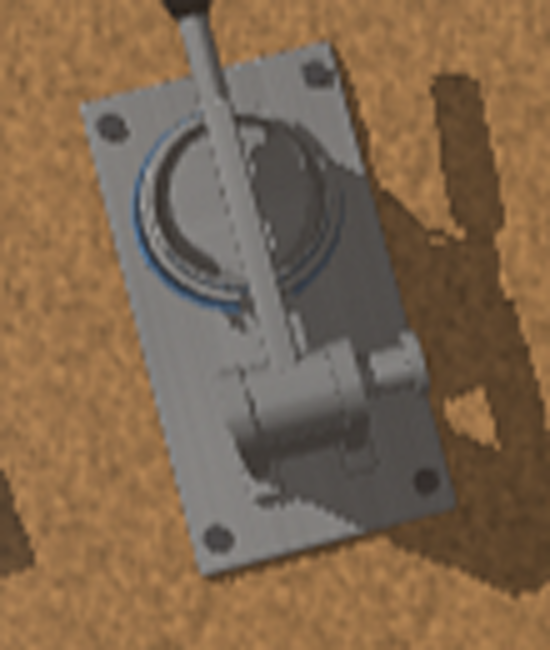

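View pics/a2.png

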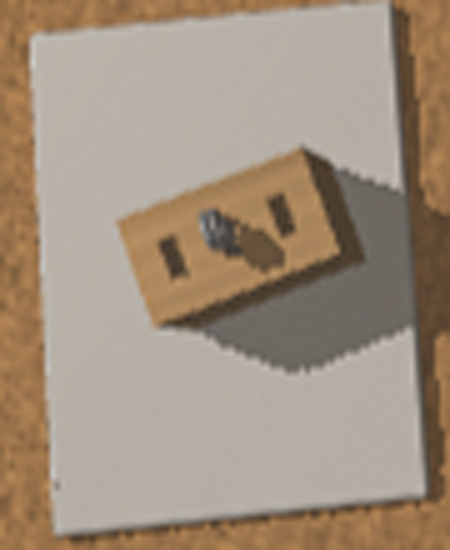

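View pics/a3.png

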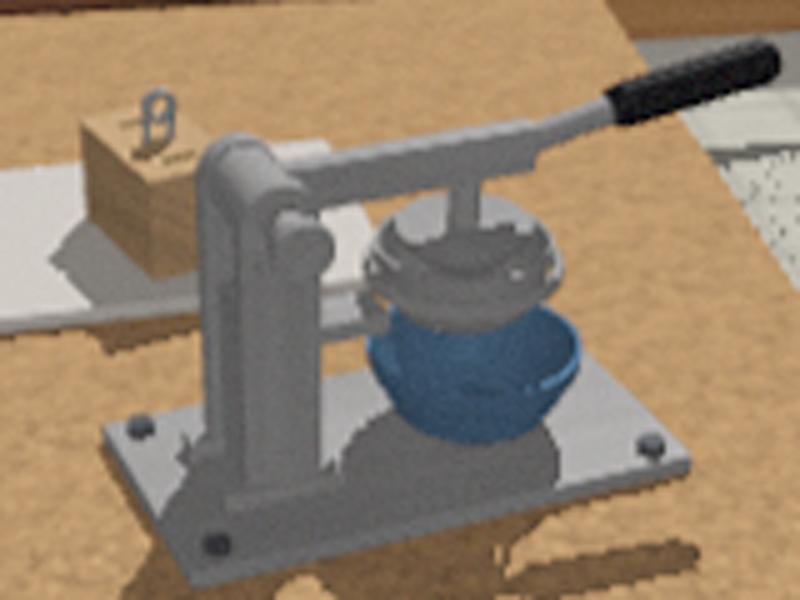

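```bash
python3 - <<'E'
from h import *
from scipy.optimize import least_squares
t=load('top0');s=load('side0')
def fit(obs,z,x0):
    def P(p,l): 
        a=p[2]; return np.array([p[0]+np.cos(a)*l[0]-np.sin(a)*l[1],p[1]+np.sin(a)*l[0]+np.cos(a)*l[1],z])
    r=least_squares(lambda p:np.concatenate([proj(c,P(p,l))-u for c,l,u in obs]),x0)
    print(np.round(r.x,1),np.degrees(r.x[2]),np.round(r.fun,1)); return r.x
# local corners: image up = +x, left = +y
pr=fit([(t,(170,80),(256.4,150.8)),(t,(170,-80),(306,138.6)),(t,(-130,-80),(331,231)),(t,(-130,80),(280.6,245.4)),
 (s,(-130,80),(281,216)),(s,(-130,-80),(299,244.4)),(s,(170,-80),(398,222))],12,[470,20,-.2])
st=fit([(t,(32,55),(173.6,224)),(t,(32,-55),(210.6,209.6)),(t,(-32,-55),(218,230)),(t,(-32,55),(181.6,245.4))],84,[400,250,.3])
E
```

```text
[6.351e+02 1.790e+01 3.000e-01] 14.463562782050603 [-0.7 -0.8  0.1 -1.5  1.  -0.1 -0.5 -0.4 -1.5 -0.7 -1.4  1.2  0.6 -0.5]
[5.392e+02 2.928e+02 4.000e-01] 21.81928368182001 [-0.1  0.1 -0.1 -0.4  0.5  0.2 -0.3 -0. ]
```

```bash
cat >> h.py <<'E'
PR=dict(o=np.array([635.1,17.9,0]),yaw=14.46)
def L2W(l): return PR['o']+R.from_euler('z',PR['yaw'],degrees=True).apply(l)
def toolR(yaw_y,lean=0):
    # tool y at world yaw; tool x down, then lean about tool y (deg; + => tip tilts toward -z side)
    y=R.from_euler('z',yaw_y,degrees=True).apply([1,0,0]); x=np.array([0,0,-1.]); z=np.cross(x,y)
    M=np.column_stack([x,y,z]); return M@R.from_rotvec([0,np.radians(lean),0]).as_matrix()
def plan(p,M):
    s=bot.sense(); A=Rt(s['orientation'])
    d=A.T@(np.array(p)-s['eef_pos'])/10; r=R.from_matrix(A.T@M).as_rotvec(degrees=True)
    print('pos',np.round(s['eef_pos'],1),'transl cm',np.round(d,2),'rot',np.round(r,2), 'tgt',np.round(p,1),'F',np.round(s['force'],1),'t',s['t'])
E
python3 - <<'E'
from h import *
p=L2W([-60,-125,0]);p[2]=240; print(p); plan(p,toolR(14.46-90))
print(toolR(14.46-90,32))
E
```

```text
[ 608.21367391 -118.12251824  240.        ]
pos [ 260.9 -567.7  213.5] transl cm [ -2.62 -26.35 -50.33] rot [10.22 -0.    0.05] tgt [ 608.2 -118.1  240. ] F [ 0.5  0.8 -0.3] t 0.15
[[ 0.51313259  0.24970405 -0.8211838 ]
 [ 0.13232299 -0.9683222  -0.21176104]
 [-0.8480481   0.         -0.52991926]]
```

Emit:
{"op": "step_arm", "data": {"targets": [{"delta_rot":[5,0,0],"translation":[-2.6,-8,-16],"fingers":0},{"delta_rot":[10.2,0,0],"translation":[-2.6,-26.3,-50.3],"fingers":0},{"delta_rot":[10.2,0,0],"translation":[-2.6,-26.3,-50.3],"fingers":0},{"delta_rot":[10.2,0,0],"translation":[-2.6,-26.3,-50.3],"fingers":0},{"delta_rot":[10.2,0,0],"translation":[-2.6,-26.3,-50.3],"fingers":0},{"delta_rot":[10.2,0,0],"translation":[-2.6,-26.3,-50.3],"fingers":0},{"delta_rot":[10.2,0,0],"translation":[-2.6,-26.3,-50.3],"fingers":0},{"delta_rot":[10.2,0,0],"translation":[-2.6,-26.3,-50.3],"fingers":0},{"delta_rot":[10.2,0,0],"translation":[-2.6,-26.3,-50.3],"fingers":0},{"delta_rot":[10.2,0,0],"translation":[-2.6,-26.3,-50.3],"fingers":0},{"delta_rot":[10.2,0,0],"translation":[-2.6,-26.3,-50.3],"fingers":0},{"delta_rot":[10.2,0,0],"translation":[-2.6,-26.3,-50.3],"fingers":0}]}}

```text
t: 1.35
eef_pos: [610.1, -114.9, 239.6]
orientation: [-111.9, 89.9, 82.7]
force: [-0.7, -0.7, -0.3]
width: 0.7
```

Emit:
{"op": "step_arm", "data": {"targets": [{"delta_rot":[0,0,0],"translation":[0,0,0],"fingers":0}]}}

```text
t: 1.45
eef_pos: [611.1, -113.0, 239.3]
orientation: [-106.2, 89.9, 88.6]
force: [0.2, -1.2, 0.5]
width: 0.8
```

```bash
python3 - <<'E'
from h import *
c=shot('wrist','w1'); shot('top','t1'); p=L2W([-60,-125,0]);p[2]=240; plan(p,toolR(14.46-90)); print(bot.sense()['q'])
E
```

```text
pos [ 609.7 -115.   239.2] transl cm [-0.08  0.26  0.23] rot [0.24 0.01 0.1 ] tgt [ 608.2 -118.1  240. ] F [-0.7 -0.4 -0.7] t 1.55
[-1.62359560e+01  2.66811636e+01  7.57615725e+01  7.62888226e-02
  7.76184532e+01  5.90522892e+01]
```

View pics/w1.png

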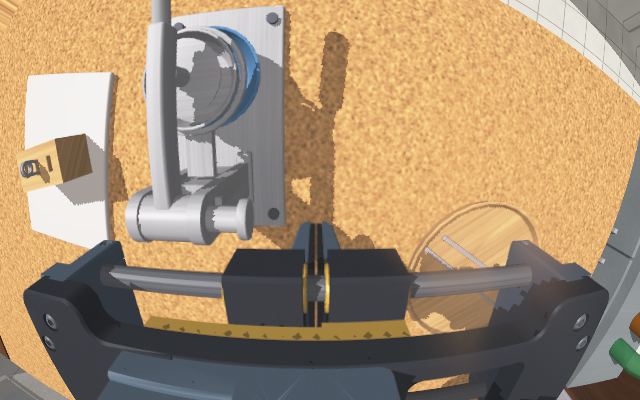

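The wrist view shows the pin head at about (244,218), left of the shut fingertips at (317,230), and the clip's coil at (32,170).

```bash
python3 - <<'E'
from h import *
crop('w1',110,130,310,260,'b1',4)
crop('t1',240,130,350,260,'b2',5)
E
```

```text
(no output)
```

View pics/b1.png

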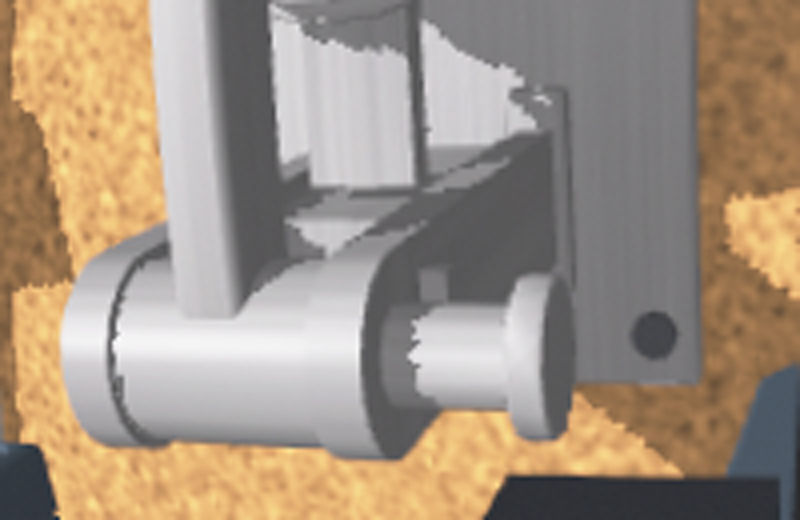

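```bash
python3 - <<'E'
from h import *
c=load('w1');t=load('top0')
def P(l): return (proj(c,L2W(l))-[110,130])*4
for y in (35,-35,-65,-71,-77): print(y,P([-60,y,180]),P([-60,y,202 if abs(y)<40 else 197]))
for l in ([170,-80,12],[-130,-80,12]): print(l,proj(c,L2W(l)))
# solve head centre along axis height 180
print(atz(c,(249,218.8),180))
print((proj(t,L2W([-60,-71,180]))-[240,130])*5)
E
```

```text
35 [122.08842574 353.51649385] [ 71.29429033 387.91889164]
-35 [406.74325369 361.48892677] [371.20686696 400.15526997]
-65 [546.68505872 364.28468636] [527.86212112 394.6434859 ]
-71 [575.67946234 364.7743137 ] [558.69293527 395.30097624]
-77 [604.94978072 365.23770832] [589.85784508 395.91719074]
[170, -80, 12] [285.68136981   5.6381436 ]
[-130, -80, 12] [286.20523048 227.8493092 ]
[595.6545394  -61.52161307 180.        ]
[426.2552457  357.85568649]
```

```bash
python3 - <<'E'
from h import *
for y in (-125,-88,-53): plan(L2W([-58.5,y,172]),toolR(14.46-90))
E
```

```text
pos [ 609.7 -115.   239.2] transl cm [6.72 0.27 0.07] rot [0.24 0.01 0.1 ] tgt [ 609.7 -117.7  172. ] F [-0.7 -0.4 -0.7] t 1.55
pos [ 609.7 -115.   239.2] transl cm [ 6.73 -3.43  0.06] rot [0.24 0.01 0.1 ] tgt [600.4 -81.9 172. ] F [-0.7 -0.4 -0.7] t 1.55
pos [ 609.7 -115.   239.2] transl cm [ 6.74 -6.93  0.04] rot [0.24 0.01 0.1 ] tgt [591.7 -48.  172. ] F [-0.7 -0.4 -0.7] t 1.55
```

Emit:
{"op": "step_arm", "data": {"targets": [{"delta_rot":[0.2,0,0.1],"translation":[4,0.2,0],"fingers":0},{"delta_rot":[0.2,0,0.1],"translation":[6.7,0.2,0],"fingers":0},{"delta_rot":[0.2,0,0.1],"translation":[6.7,0,0],"fingers":0},{"delta_rot":[0.2,0,0.1],"translation":[6.7,-2,0],"fingers":0},{"delta_rot":[0.2,0,0.1],"translation":[6.7,-3.4,0],"fingers":0},{"delta_rot":[0.2,0,0.1],"translation":[6.7,-3.8,0],"fingers":0},{"delta_rot":[0.2,0,0.1],"translation":[6.7,-4.2,0],"fingers":0},{"delta_rot":[0.2,0,0.1],"translation":[6.7,-4.6,0],"fingers":0},{"delta_rot":[0.2,0,0.1],"translation":[6.7,-4.9,0],"fingers":0},{"delta_rot":[0.2,0,0.1],"translation":[6.7,-5.2,0],"fingers":0}]}}

```text
t: 2.55
eef_pos: [596.9, -64.8, 172.7]
orientation: [128.1, 89.9, -37.4]
force: [1.6, -3.8, 3.2]
width: 0.5
```

Emit:
{"op": "step_arm", "data": {"targets": [{"delta_rot":[0,0,0],"translation":[0,-0.2,0],"fingers":0},{"delta_rot":[0,0,0],"translation":[0,-0.4,0],"fingers":0}]}}

```text
t: 2.75
eef_pos: [596.0, -61.0, 172.7]
orientation: [125.8, 89.9, -39.7]
force: [0.4, -4.6, 2.8]
width: 0.4
```

```bash
python3 - <<'E'
from h import *
plan(L2W([-58.5,-56.5,172]),toolR(14.46-90))
E
```

```text
pos [596.  -61.  172.7] transl cm [ 0.07 -1.01  0.09] rot [ 0.01 -0.04 -0.06] tgt [592.6 -51.4 172. ] F [ 0.4 -4.6  2.8] t 2.75
```

Emit:
{"op": "step_arm", "data": {"targets": [{"delta_rot":[0,0,0],"translation":[0,-0.2,0],"fingers":0},{"delta_rot":[0,0,0],"translation":[0,-0.4,0],"fingers":0},{"delta_rot":[0,0,0],"translation":[0,-0.6,0],"fingers":0},{"delta_rot":[0,0,0],"translation":[0,-0.7,0],"fingers":0}]}}

```text
t: 3.15
eef_pos: [594.2, -54.0, 172.7]
orientation: [125.8, 89.9, -39.7]
force: [0.4, -3.0, 2.7]
width: 0.4
```

Emit:
{"op": "step_arm", "data": {"targets": [{"delta_rot":[0,0,0],"translation":[0,-0.1,0],"fingers":0},{"delta_rot":[0,0,0],"translation":[0,-0.2,0],"fingers":0}]}}

```text
t: 3.35
eef_pos: [593.6, -52.0, 172.7]
orientation: [128.1, 89.9, -37.4]
force: [0.5, -4.5, 3.1]
width: 0.4
```

Emit:
{"op": "step_arm", "data": {"targets": [{"delta_rot":[0,0,0],"translation":[0,-0.15,0],"fingers":0},{"delta_rot":[0,0,0],"translation":[0,-0.25,0],"fingers":0}]}}

```text
t: 3.55
eef_pos: [593.0, -49.4, 172.7]
orientation: [128.4, 89.9, -37.1]
force: [1.5, -3.3, 3.0]
width: 0.4
```

Emit:
{"op": "step_arm", "data": {"targets": [{"delta_rot":[0,0,0],"translation":[0,-0.1,0],"fingers":0},{"delta_rot":[0,0,0],"translation":[0,-0.2,0],"fingers":0}]}}

```text
t: 3.75
eef_pos: [592.5, -47.4, 172.7]
orientation: [127.1, 89.9, -38.4]
force: [0.5, -2.7, 3.0]
width: 0.8
```

Emit:
{"op": "step_arm", "data": {"targets": [{"delta_rot":[0,0,0],"translation":[0,-0.1,0],"fingers":0},{"delta_rot":[0,0,0],"translation":[0,-0.2,0],"fingers":0}]}}

```text
t: 3.95
eef_pos: [592.4, -46.7, 172.9]
orientation: [106.7, 89.8, -58.9]
force: [2.2, -18.5, 0.8]
width: 0.5
```

```bash
python3 - <<'E'
from h import *
shot('wrist','w2'); crop('w2',160,60,360,260,'b3',4)
plan(L2W([-58.5,-56.5,172]),toolR(14.46-90))
E
```

```text
pos [592.4 -46.8 172.9] transl cm [0.09 0.45 0.1 ] rot [ 0.02 -0.06 -0.2 ] tgt [592.6 -51.4 172. ] F [  2.6 -13.6   2.6] t 4.0
```

View pics/b3.png

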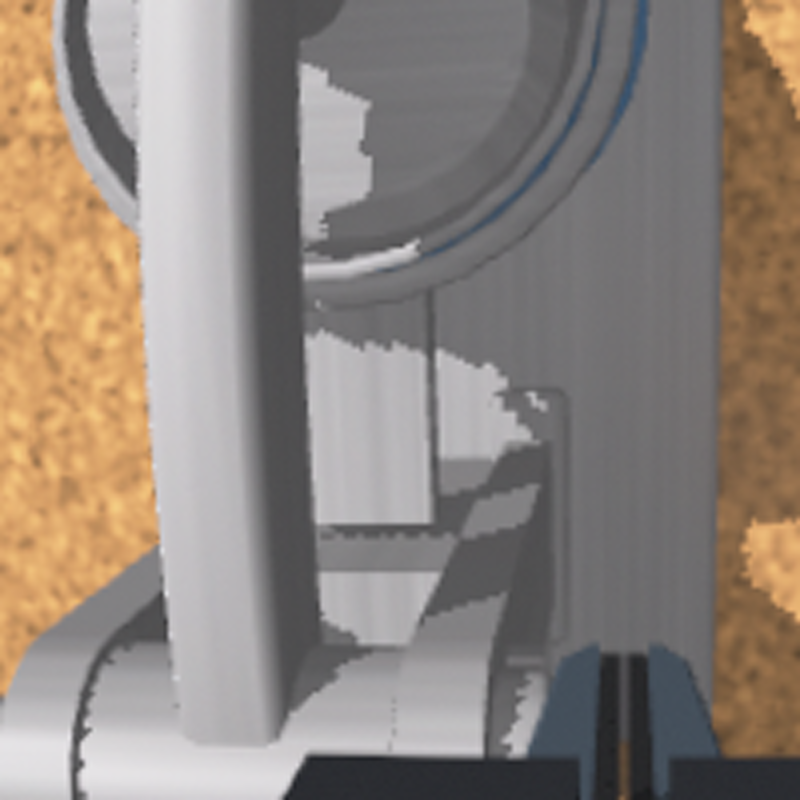

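The shut fingers have met a hard stop at 18 N, with the tips at (317,230) against the head. I'll retract, cross over the column and look at the tail.

```bash
python3 - <<'E'
from h import *
plan(L2W([-60,-80,172]),toolR(14.46-90))
plan(L2W([-75,-70,260]),toolR(14.46-90,10))
plan(L2W([-86.5,51,230]),toolR(14.46-90,32))
E
```

```text
pos [592.4 -46.8 172.9] transl cm [0.1  2.8  0.25] rot [ 0.02 -0.06 -0.2 ] tgt [597.  -74.5 172. ] F [  2.6 -13.6   2.6] t 4.0
pos [592.4 -46.8 172.9] transl cm [-8.71  1.83  1.74] rot [ 0.04  9.94 -0.2 ] tgt [580.  -68.6 260. ] F [  2.6 -13.6   2.6] t 4.0
pos [592.4 -46.8 172.9] transl cm [ -5.75 -10.28   2.89] rot [ 0.08 31.94 -0.19] tgt [538.6  45.7 230. ] F [  2.6 -13.6   2.6] t 4.0
```

Emit:
{"op": "step_arm", "data": {"targets": [{"delta_rot":[0,0,0],"translation":[0,1.5,0],"fingers":0},{"delta_rot":[0,0,0],"translation":[0,2.8,0],"fingers":0},{"delta_rot":[0,0,0],"translation":[-4,2.5,1],"fingers":0},{"delta_rot":[0,5,0],"translation":[-8,1.8,2],"fingers":0},{"delta_rot":[0,10,0],"translation":[-9,-2,2.5],"fingers":0},{"delta_rot":[0,18,0],"translation":[-9,-6,2.9],"fingers":0},{"delta_rot":[0,26,0],"translation":[-8,-10.3,2.9],"fingers":3},{"delta_rot":[0,32,0],"translation":[-5.8,-10.3,2.9],"fingers":5},{"delta_rot":[0,32,0],"translation":[-5.8,-10.3,2.9],"fingers":5},{"delta_rot":[0,32,0],"translation":[-5.8,-10.3,2.9],"fingers":5},{"delta_rot":[0,32,0],"translation":[-5.8,-10.3,2.9],"fingers":5}]}}

```text
t: 5.1
eef_pos: [540.6, 45.1, 231.7]
orientation: [179.6, 58.0, 14.1]
force: [1.1, -0.1, -0.5]
width: 37.3
```

```bash
python3 - <<'E'
from h import *
shot('wrist','w3'); crop('w3',240,130,400,260,'b4',5)
plan(L2W([-86.5,51,222]),toolR(14.46-90,32)); print(np.round(bot.sense()['q'],1),bot.sense()['width'])
E
```

```text
pos [540.8  45.1 231.8] transl cm [ 0.73 -0.11  0.69] rot [ 0.13 -0.09 -0.19] tgt [538.6  45.7 222. ] F [ 0.6 -0.4  0.5] t 5.15
[ -9.6   9.9 114.3  26.6  28.5  45.3] 41.75659495565577
```

View pics/w3.png

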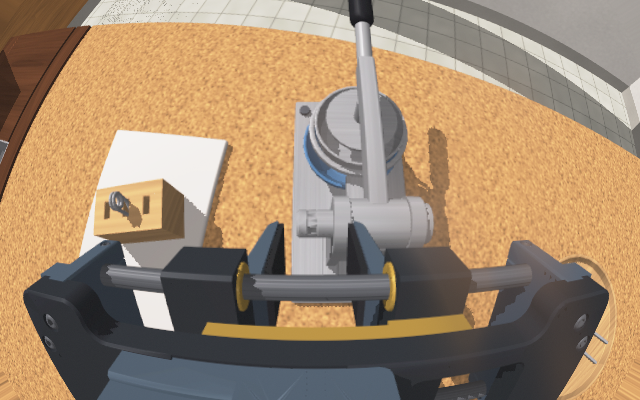

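View pics/b4.png

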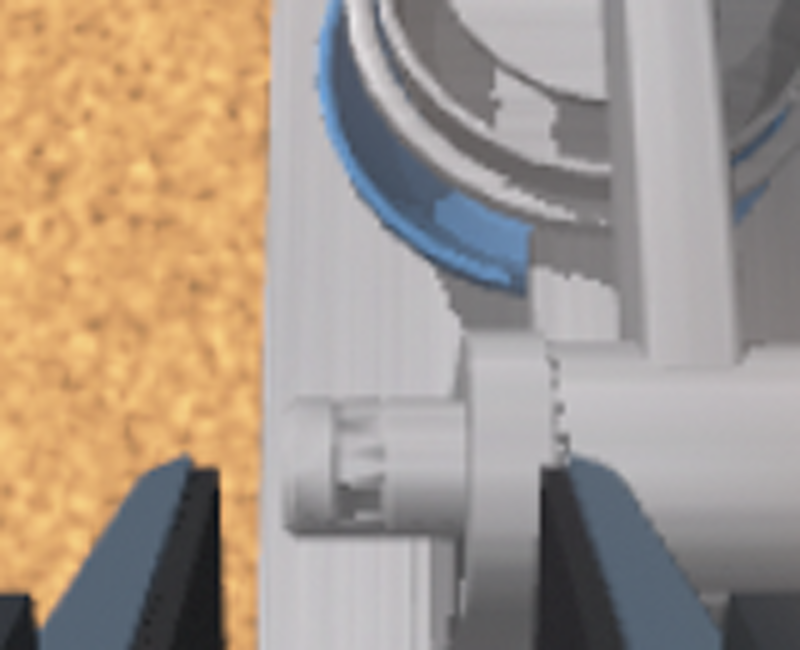

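```bash
python3 - <<'E'
from h import *
crop('w3',290,200,350,245,'b5',13)
c=load('w3')
for y in (35,41,51,63,-43): print(y,np.round((proj(c,L2W([-60,y,180]))-[290,200])*13),np.round((proj(c,L2W([-60,y,180]))-[240,130])*5))
E
```

```text
35 [582. 340.] [474. 481.]
41 [483. 340.] [436. 481.]
51 [318. 340.] [372. 481.]
63 [119. 340.] [296. 481.]
-43 [1803.  328.] [944. 476.]
```

View pics/b5.png

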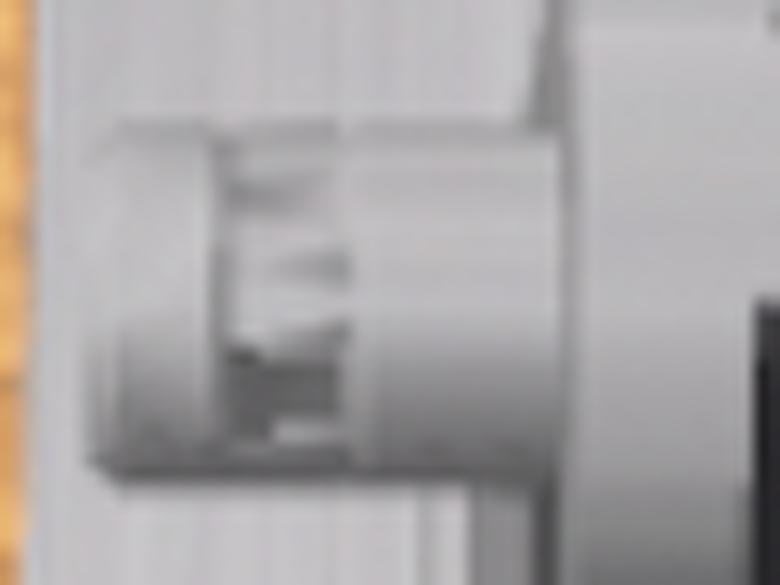

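```bash
python3 - <<'E'
from h import *
c=load('w3')
def mouth(lean,x,y,z,r=11):
    a=np.radians(lean); return L2W([x-r*np.sin(a),y,z+r*np.cos(a)])
for off in ((-60,51),(-58,52.5)):
  # silhouette
  rows=[(proj(c,mouth(a,*off,180))-[290,200])*13 for a in range(-180,180,2)]
  print(off,np.min(rows,0),np.max(rows,0))
  for lean in (20,26,32,38,44,48): print(lean,np.round((proj(c,mouth(lean,*off,180))-[290,200])*13))
E
```

```text
(-60, 51) [317.40861334 158.32492931] [318.12222125 522.21818159]
20 [318. 369.]
26 [318. 389.]
32 [317. 407.]
38 [317. 425.]
44 [317. 442.]
48 [317. 453.]
(-58, 52.5) [291.66078258 126.20226399] [294.31500587 489.48678044]
20 [292. 335.]
26 [292. 355.]
32 [292. 373.]
38 [292. 391.]
44 [292. 409.]
48 [292. 419.]
```

The pin is home: the tail stands out past the cheek, and the hole mouth shows at crop (282,398), which puts it at a lean of about 42°. Next is the clip.

```bash
python3 - <<'E'
from h import *
plan([539.2,292.8,185],toolR(21.8-90))
E
```

```text
pos [540.8  45.1 231.8] transl cm [  7.09 -24.04  -2.67] rot [ -7.07 -32.03  -2.28] tgt [539.2 292.8 185. ] F [ 0.6 -0.4  0.5] t 5.15
```

Emit:
{"op": "step_arm", "data": {"targets": [{"delta_rot":[0,-4,0],"translation":[-2,-4,-0.5],"fingers":5},{"delta_rot":[-2,-10,-1],"translation":[-1,-9,-1],"fingers":5},{"delta_rot":[-4,-18,-1.5],"translation":[2,-14,-2],"fingers":5},{"delta_rot":[-5,-26,-2],"translation":[5,-19,-2.5],"fingers":5},{"delta_rot":[-7.1,-32,-2.3],"translation":[7.1,-24,-2.7],"fingers":5},{"delta_rot":[-7.1,-32,-2.3],"translation":[7.1,-24,-2.7],"fingers":5},{"delta_rot":[-7.1,-32,-2.3],"translation":[7.1,-24,-2.7],"fingers":5},{"delta_rot":[-7.1,-32,-2.3],"translation":[7.1,-24,-2.7],"fingers":5},{"delta_rot":[-7.1,-32,-2.3],"translation":[7.1,-24,-2.7],"fingers":5}]}}

```text
t: 6.05
eef_pos: [540.4, 291.5, 186.0]
orientation: [137.6, 89.9, -20.7]
force: [-0.7, -0.0, 0.2]
width: 49.8
```

```bash
python3 - <<'E'
from h import *
shot('wrist','w4'); crop('w4',220,120,420,260,'b6',4)
plan([539.2,292.8,185],toolR(21.8-90))
c=load('w4'); print(proj(c,[539.2,292.8,107]))
E
```

```text
pos [540.3 291.3 186.1] transl cm [ 0.11 -0.19  0.05] rot [-0.08 -0.09 -0.04] tgt [539.2 292.8 185. ] F [ 0.1 -0.7  0. ] t 6.1
[313.64319348 210.34459326]
```

View pics/b6.png

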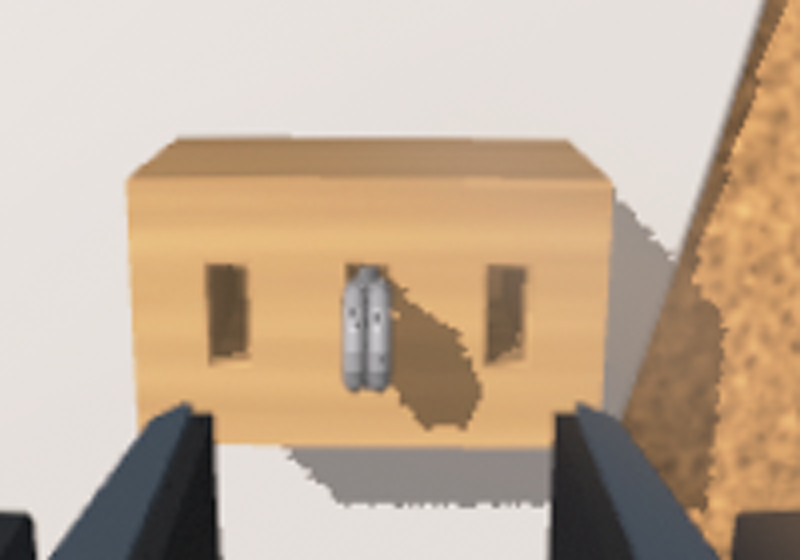

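```bash
python3 - <<'E'
from h import *
crop('side0',270,140,310,170,'b7',16)
crop('w3',95,180,155,225,'b8',12)
c=load('w4')
from scipy.spatial.transform import Rotation as R
for l in ((32,55),(32,-55),(-32,-55),(-32,55)):
    w=np.array([539.2,292.8,84])+R.from_euler('z',21.8,degrees=True).apply([*l,0]); print(l,(proj(c,w)-[220,120])*4)
print((proj(c,[539.2,292.8,84])-[220,120])*4)
print('slot',atz(c,(311.75,198.25),84),'coil',atz(c,(311.75,203.75),107))
E
```

```text
(32, 55) [132.40753433 195.36109096]
(32, -55) [617.94224082 195.18175465]
(-32, -55) [603.970346  458.4616837]
(-32, 55) [147.10497228 458.32395985]
[375.10739226 330.9192195 ]
slot [542.48291948 296.10620499  84.        ] coil [544.03091234 296.44140046 107.        ]
```

View pics/b7.png

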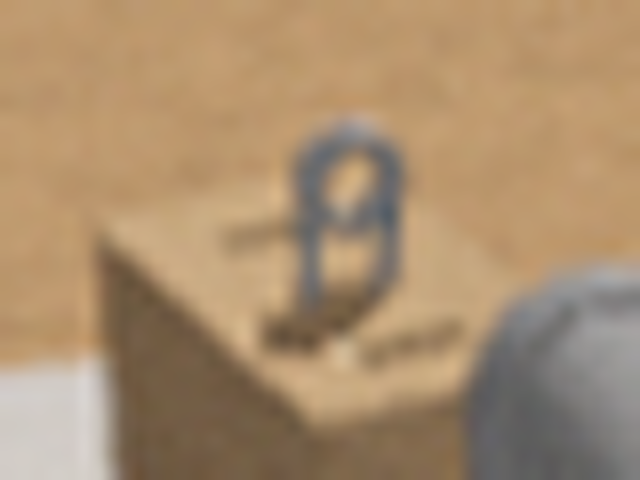

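View pics/b8.png

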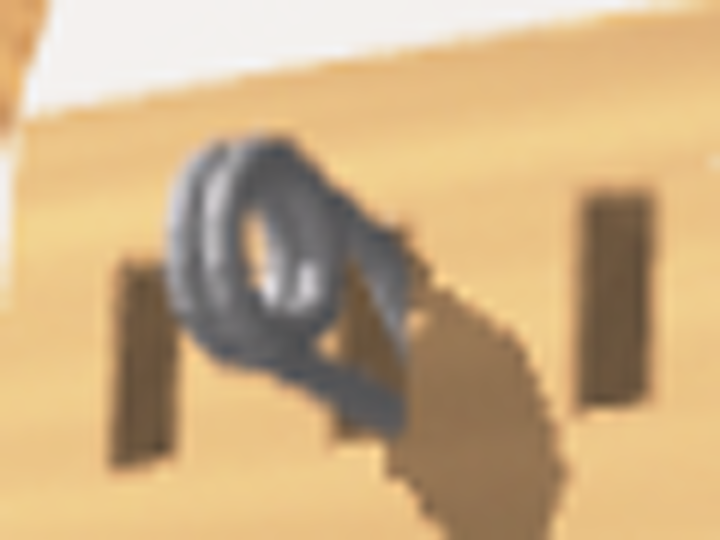

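```bash
python3 - <<'E'
from h import *
plan([543.8,296.2,92],toolR(21.3-90))
E
```

```text
pos [540.3 291.3 186.1] transl cm [ 9.41 -0.34 -0.49] rot [ 0.42 -0.09 -0.04] tgt [543.8 296.2  92. ] F [ 0.1 -0.7  0. ] t 6.1
```

Emit:
{"op": "step_arm", "data": {"targets": [{"delta_rot":[0,0,0],"translation":[0,-0.3,-0.5],"fingers":4},{"delta_rot":[0.4,0,0],"translation":[4,-0.3,-0.5],"fingers":4},{"delta_rot":[0.4,0,0],"translation":[7,-0.3,-0.5],"fingers":4},{"delta_rot":[0.4,0,0],"translation":[9.1,-0.3,-0.5],"fingers":4},{"delta_rot":[0.4,0,0],"translation":[9.4,-0.3,-0.5],"fingers":4},{"delta_rot":[0.4,0,0],"translation":[9.4,-0.3,-0.5],"fingers":4},{"delta_rot":[0.4,0,0],"translation":[9.4,-0.3,-0.5],"fingers":4}]}}

```text
t: 6.8
eef_pos: [545.0, 296.0, 93.7]
orientation: [167.6, 89.8, 8.9]
force: [-0.2, 1.5, 1.1]
width: 39.7
```

```bash
python3 - <<'E'
from h import *
shot('wrist','w5'); crop('w5',220,150,420,290,'b9',4)
plan([543.8,296.2,92],toolR(21.3-90))
c=load('w5'); print((proj(c,[544,296.4,107])-[220,150])*4)
E
```

```text
pos [545.  296.1  93.7] transl cm [ 0.17 -0.05  0.11] rot [ 0.01 -0.22 -0.04] tgt [543.8 296.2  92. ] F [0.5 0.3 0.9] t 6.85
[377.87044236 439.62140255]
```

View pics/b9.png

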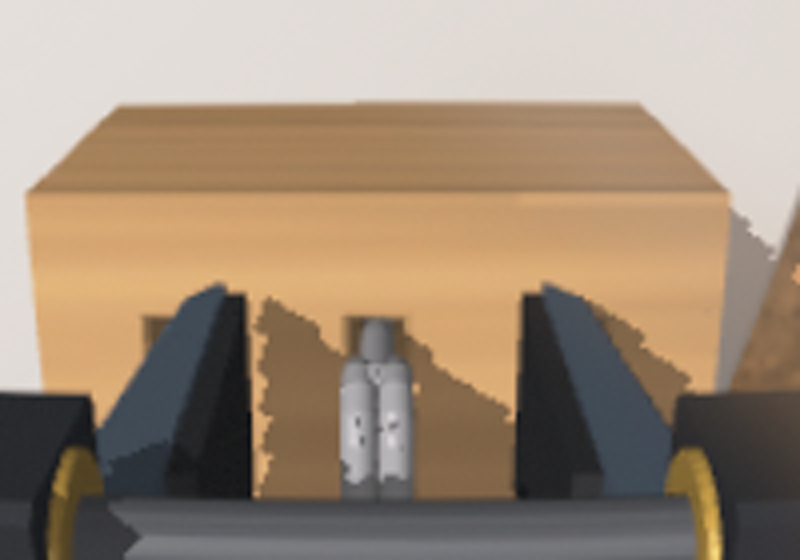

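Emit:
{"op": "step_arm", "data": {"force": 20, "targets": [{"delta_rot":[0,0,0],"translation":[0.2,-0.1,0.1],"fingers":3},{"delta_rot":[0,0,0],"translation":[0.2,-0.1,0.1],"fingers":2},{"delta_rot":[0,0,0],"translation":[0.2,-0.1,0.1],"fingers":1.2},{"delta_rot":[0,0,0],"translation":[0.2,-0.1,0.1],"fingers":0.5},{"delta_rot":[0,0,0],"translation":[0.2,-0.1,0.1],"fingers":0.3},{"delta_rot":[0,0,0],"translation":[0.2,-0.1,0.1],"fingers":0}]}}

```text
t: 7.45
eef_pos: [543.8, 296.7, 91.8]
orientation: [169.4, 89.8, 10.7]
force: [0.2, 0.2, 2.1]
width: 9.9
```

Emit:
{"op": "step_arm", "data": {"force": 45, "targets": [{"delta_rot":[0,0,0],"translation":[0,0,0],"fingers":0},{"delta_rot":[0,0,0],"translation":[0,0,0],"fingers":0}]}}

```text
t: 7.65
eef_pos: [543.8, 296.7, 91.8]
orientation: [169.3, 89.8, 10.6]
force: [-0.0, 0.1, 1.1]
width: 9.4
```

Emit:
{"op": "step_arm", "data": {"targets": [{"delta_rot":[0,0,0],"translation":[-2,0,0],"fingers":0},{"delta_rot":[0,0,0],"translation":[-5,0,0],"fingers":0},{"delta_rot":[0,0,0],"translation":[-8,0,0],"fingers":0},{"delta_rot":[0,0,0],"translation":[-12,0,0],"fingers":0},{"delta_rot":[0,0,0],"translation":[-15,0,0],"fingers":0},{"delta_rot":[0,0,0],"translation":[-15,0,0],"fingers":0},{"delta_rot":[0,0,0],"translation":[-15,0,0],"fingers":0}]}}

```text
t: 8.35
eef_pos: [543.2, 296.6, 242.0]
orientation: [171.8, 89.7, 13.1]
force: [-0.7, -0.5, -0.8]
width: 9.6
```

```bash
python3 - <<'E'
from h import *
s=bot.sense(); shot('wrist','w6'); c=shot('side','s6'); crop('w6',240,130,400,260,'b10',5)
u=proj(c,s['eef_pos']).astype(int); print(u,s['eef_pos'],s['width'])
crop('s6',u[0]-40,u[1]-40,u[0]+40,u[1]+50,'b11',8)
E
```

```text
[289 111] [543.22627416 296.57313248 241.981326  ] 9.574810103438228
```

View pics/b10.png

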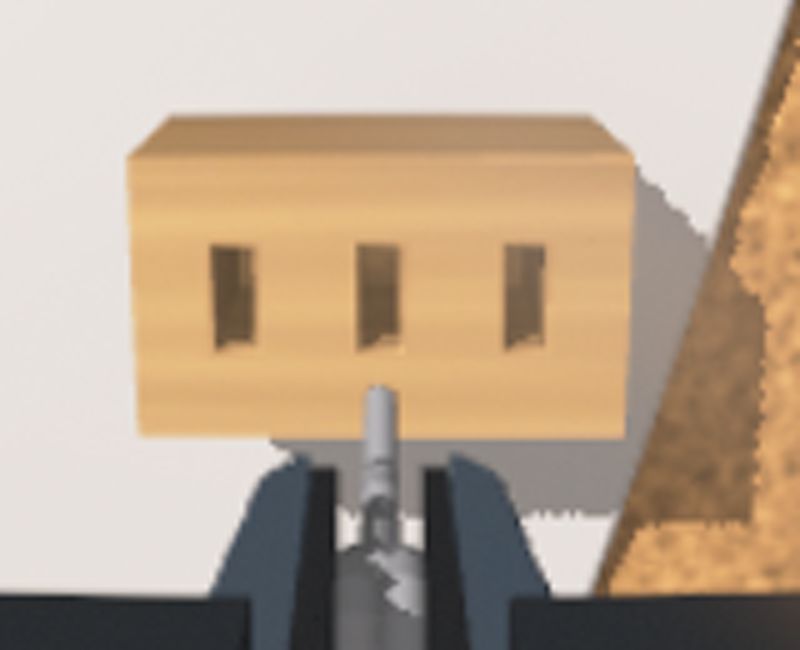

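View pics/b11.png

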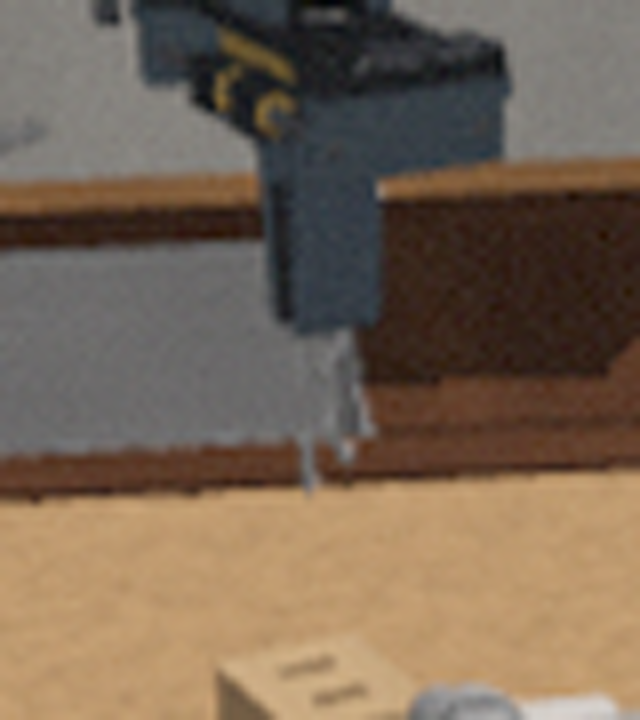

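The clip is lifted cleanly. In the side view the straight, longer leg is on the left (tip at crop (308,488)), which is tool +z. In the wrist view the flared bent-leg tip is at (316,208) and hides it. Next I'll take a close look at the hole from beside the tail.

```bash
sed -i "s/635.1,17.9,0/0,0,0/" h.py; python3 - <<'E'
import re
s=open('h.py').read()
import numpy as np
# shift press origin: local (+2,+1.3)
from scipy.spatial.transform import Rotation as R
o=np.array([635.1,17.9,0])+R.from_euler('z',14.46,degrees=True).apply([2,1.3,0]); print(o)
s=s.replace('np.array([0,0,0])','np.array(%s)'%np.round(o,1).tolist()); 
s+='''
def hole_tool(h,lean,dx,dy,dz):
    """TCP pose such that hole (local h) sits at tool coords (dx,dy,dz)"""
    M=toolR(PR['yaw']-90,lean); return L2W(h)-M@np.array([dx,dy,dz],float),M
'''
open('h.py','w').write(s)
E
python3 - <<'E'
from h import *
h=[-60,51,180]
p,M=hole_tool(h,40,-20,60,-40); plan(p,M)
p,M=hole_tool(h,40,70,60,-20); plan(p,M)
E
```

```text
[636.71202914  19.65822696   0.        ]
pos [542.6 296.3 240.5] transl cm [10.16 17.23  7.7 ] rot [ 6.57 39.83  2.35] tgt [533.7 107.8 139. ] F [-0.6  0.5 -0.9] t 8.45
pos [542.6 296.3 240.5] transl cm [ 1.97 16.73 11.91] rot [ 6.57 39.83  2.35] tgt [492.5  97.1 220.8] F [-0.6  0.5 -0.9] t 8.45
```

Emit:
{"op": "step_arm", "data": {"targets": [{"delta_rot":[1,6,0.5],"translation":[0,4,3],"fingers":0},{"delta_rot":[2,13,1],"translation":[0,8,6],"fingers":0},{"delta_rot":[3,20,1.3],"translation":[0.5,12,9],"fingers":0},{"delta_rot":[5,27,1.8],"translation":[1,16.7,11.9],"fingers":0},{"delta_rot":[6,34,2],"translation":[2,16.7,11.9],"fingers":0},{"delta_rot":[6.6,39.8,2.3],"translation":[2,16.9,11.9],"fingers":0},{"delta_rot":[6.6,39.8,2.3],"translation":[5,17.2,9.5],"fingers":0},{"delta_rot":[6.6,39.8,2.3],"translation":[8,17.2,8],"fingers":0},{"delta_rot":[6.6,39.8,2.3],"translation":[10.2,17.2,7.7],"fingers":0},{"delta_rot":[6.6,39.8,2.3],"translation":[10.2,17.2,7.7],"fingers":0},{"delta_rot":[6.6,39.8,2.3],"translation":[10.2,17.2,7.7],"fingers":0},{"delta_rot":[6.6,39.8,2.3],"translation":[10.2,17.2,7.7],"fingers":0}]}}

```text
t: 9.65
eef_pos: [531.3, 131.6, 179.5]
orientation: [-176.9, 48.6, 18.8]
force: [-0.2, 0.6, -0.6]
width: 9.6
```

```bash
python3 - <<'E'
from h import *
s=bot.sense(); c=shot('wrist','w7'); 
p,M=hole_tool([-60,51,180],40,-20,60,-40); plan(p,M); print(np.round(s['q'],1),np.round(s['orientation'],1))
u=proj(c,L2W([-60,51,180])); print(u)
x,y=u.astype(int); crop('w7',x-35,y-28,x+35,y+28,'b12',11); print(x-35,y-28)
E
```

```text
pos [531.5 130.8 178. ] transl cm [2.58 2.4  2.86] rot [ 0.15 -1.28  2.77] tgt [533.7 107.8 139. ] F [-0.8 -1.4 -1.7] t 9.7
[ -0.6  17.7 126.6 107.6  13.3 -29.7] [-176.9   48.6   18.8]
[446.18019776 228.61361245]
411 200
```

View pics/w7.png

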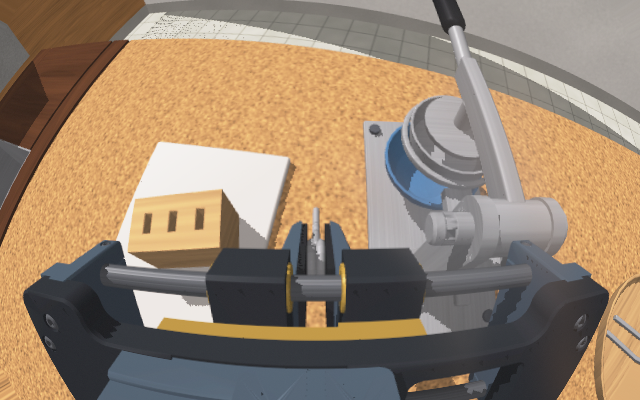

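View pics/b12.png

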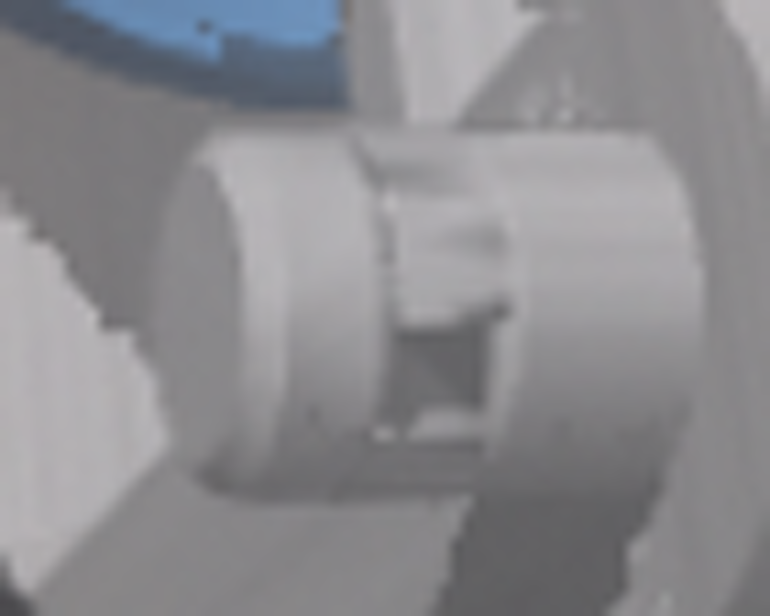

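```bash
cat > fit.py <<'E'
from h import *
from scipy.optimize import least_squares
def circ(x,y,z,r=11): 
    a=np.radians(np.arange(0,360,1.5)); return [L2W([x-r*np.sin(t),y,z+r*np.cos(t)]) for t in a]
def mouth(lean,x,y,z,r=11):
    a=np.radians(lean); return L2W([x-r*np.sin(a),y,z+r*np.cos(a)])
def model(c,x,y,z,lean):
    P=np.array([proj(c,q) for q in circ(x,y,z)]); m=proj(c,mouth(lean,x,y,z,10.7))
    return np.array([m[0],m[1],P[:,1].min(),P[:,1].max()])
def fit1(fn,obs):
    c=load(fn)
    r=least_squares(lambda p:model(c,p[0],p[1],p[3],p[2])-obs,[-60,51,40,180],x_scale=[1,1,10,1],diff_step=1e-4)
    print(fn,np.round(r.x,2),np.round(r.fun,2))
E
python3 - <<'E'
from fit import *
fit1('w7',[451,234.7,212,245.2])
fit1('w3',[290+282/13,200+398/13,200+122/13,200+480/13])
E
```

```text
w7 [-58.31  49.6   41.53 175.47] [ 0.  0. -0. -0.]
w3 [-58.85  51.76  44.35 176.56] [-0.  0. -0. -0.]
```

```bash
python3 - <<'E'
from h import *
s6=load('s6');s=s6['s'];A=Rt(s['orientation'])
for l in ((68,0,9.5),(10,0,9.5),(0,0,16),(0,0,-16),(68,0,14),(59,0,-9),(59,0,-4)):
    print(l,(proj(s6,s['eef_pos']+A@np.array(l,float))-[249,71])*8)
w=load('w6')
for l in ((68,0,9.5),(59,0,-9),(59,0,-5)): 
    s=w['s'];A=Rt(s['orientation']);print(l,(proj(w,s['eef_pos']+A@np.array(l,float))-[240,130])*5)
E
```

```text
(68, 0, 9.5) [309.63898156 495.19503348]
(10, 0, 9.5) [302.1840171  354.31520599]
(0, 0, 16) [285.47841695 332.19059442]
(0, 0, -16) [360.64056603 318.67874533]
(68, 0, 14) [299.26166294 497.28951009]
(59, 0, -9) [351.00995021 465.25840899]
(59, 0, -4) [339.56846429 467.5349284 ]
(68, 0, 9.5) [378.72618041 472.64446999]
(59, 0, -9) [378.88135097 381.33061415]
(59, 0, -5) [378.84766054 405.7936136 ]
```

```bash
python3 - <<'E'
from h import *
crop('s6',275,100,310,140,'b13',18)
crop('w7',280,190,360,260,'b14',9)
w=load('w7');s=w['s'];A=Rt(s['orientation'])
for l in ((68,0,9.5),(59,0,-9),(59,0,-5)): 
    print(l,(proj(w,s['eef_pos']+A@np.array(l,float))-[280,190])*9)
E
```

```text
(68, 0, 9.5) [324.89835644 314.54422514]
(59, 0, -9) [325.16478882 150.02314747]
(59, 0, -5) [325.11847457 194.14496288]
```

View pics/b13.png

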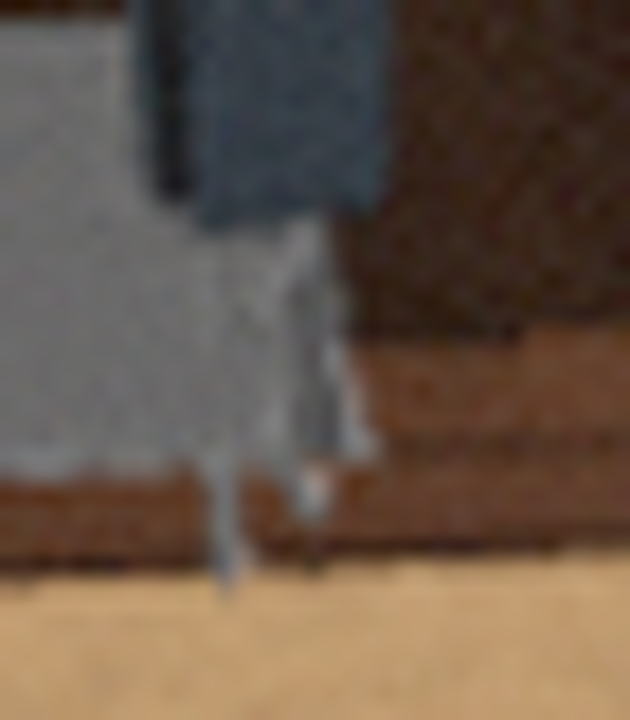

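View pics/b14.png

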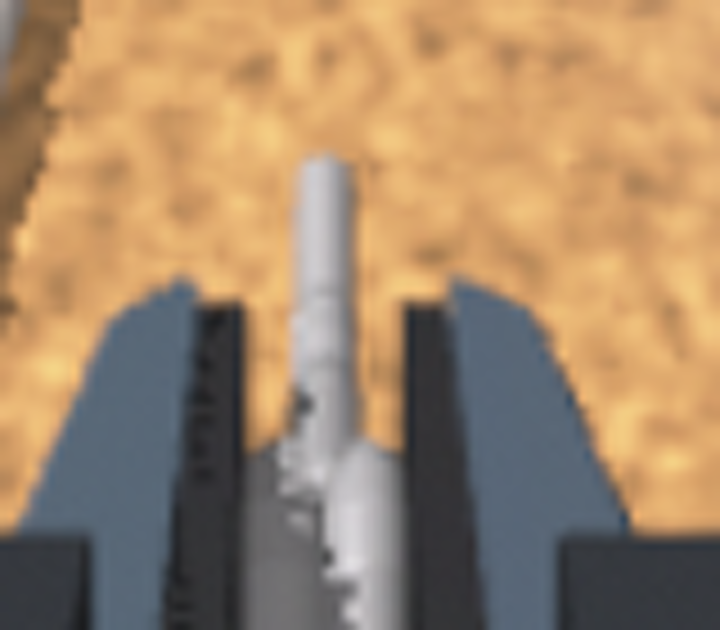

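```bash
python3 - <<'E'
from h import *
p,M=hole_tool([-61.2,51,178.9],42,110,14,9.5); plan(p,M)
p,M=hole_tool([-61.2,51,178.9],42,92,14,9.5); plan(p,M)
print(np.round(bot.sense()['q'],1))
E
```

```text
pos [531.5 130.8 178. ] transl cm [-10.54   6.38  -1.82] rot [0.11 0.72 2.77] tgt [496.8  50.7 267. ] F [-0.8 -1.4 -1.7] t 9.7
pos [531.5 130.8 178. ] transl cm [-8.75  6.47 -1.85] rot [0.11 0.72 2.77] tgt [508.4  53.8 253.6] F [-0.8 -1.4 -1.7] t 9.7
[ -0.6  17.9 126.7 108.7  13.3 -30.9]
```

Emit:
{"op": "step_arm", "data": {"targets": [{"delta_rot":[0,0,0.5],"translation":[-5,0,-0.5],"fingers":0},{"delta_rot":[0,0.3,1],"translation":[-9,0,-1],"fingers":0},{"delta_rot":[0.1,0.7,2],"translation":[-10.5,2,-1.8],"fingers":0},{"delta_rot":[0.1,0.7,2.8],"translation":[-10.5,4.5,-1.8],"fingers":0},{"delta_rot":[0.1,0.7,2.8],"translation":[-10.5,6.4,-1.8],"fingers":0},{"delta_rot":[0.1,0.7,2.8],"translation":[-9.5,6.5,-1.8],"fingers":0},{"delta_rot":[0.1,0.7,2.8],"translation":[-8.8,6.5,-1.8],"fingers":0},{"delta_rot":[0.1,0.7,2.8],"translation":[-8.8,6.5,-1.8],"fingers":0},{"delta_rot":[0.1,0.7,2.8],"translation":[-8.8,6.5,-1.8],"fingers":0},{"delta_rot":[0.1,0.7,2.8],"translation":[-8.8,6.5,-1.8],"fingers":0}]}}

```text
t: 10.7
eef_pos: [507.3, 53.6, 253.4]
orientation: [180.0, 48.1, 14.5]
force: [0.8, -0.5, -0.1]
width: 9.8
```

Emit:
{"op": "step_arm", "data": {"targets": [{"delta_rot":[0,0,0],"translation":[0,0,0],"fingers":0}]}}

```text
t: 10.8
eef_pos: [507.0, 53.8, 253.4]
orientation: [180.0, 48.1, 14.5]
force: [-0.4, -0.1, -0.6]
width: 9.9
```

```bash
python3 - <<'E'
from h import *
s=bot.sense(); c=shot('wrist','w8'); shot('side','s8'); shot('top','t8')
p,M=hole_tool([-61.2,51,178.9],42,92,14,9.5); plan(p,M); print(np.round(s['q'],1),np.round(s['orientation'],1))
u=proj(c,L2W([-60,51,180])); print(u)
crop('w8',290,185,360,240,'b15',11)
E
```

```text
pos [507.2  53.8 253.5] transl cm [ 0.07  0.03 -0.1 ] rot [0.04 0.08 0.01] tgt [508.4  53.8 253.6] F [-0.1  0.4 -0.3] t 10.95
[-13.4   4.9 124.6  57.4  21.7  13. ] [180.   48.1  14.5]
[332.25634332 212.22617024]
```

View pics/b15.png

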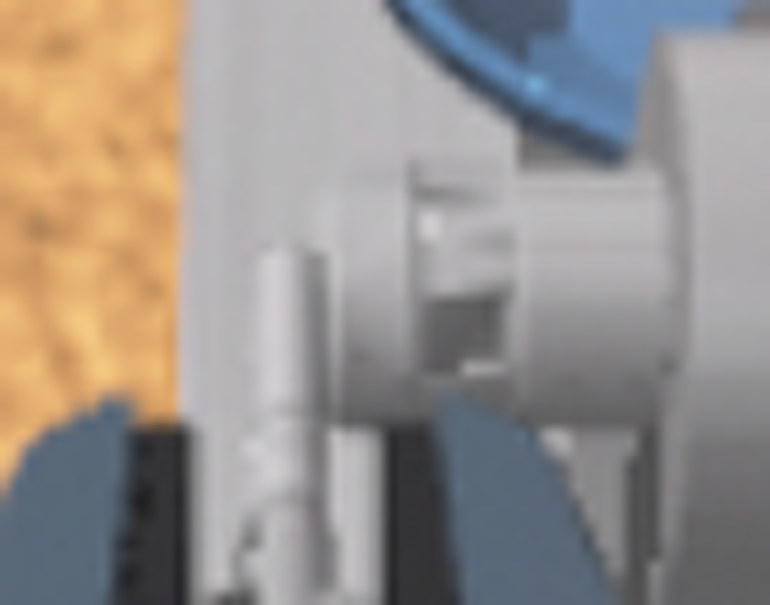

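```bash
python3 - <<'E'
from fit import *
fit1('w8',[332.1,215.2,200,223.4])
w=load('w8');s=w['s'];A=Rt(s['orientation'])
for l in ((68,0,9.5),(59,0,-9)): print(l,(proj(w,s['eef_pos']+A@np.array(l,float))-[290,185])*11)
# hole mouth in tool frame, assuming depth: pin axis at tool x from model
o,v=ray(w,(332.1,215.2)); o=A.T@(o-s['eef_pos']); v=A.T@v
for X in (78,81,84): print('mouth tool',o+v*(X-o[0])/v[0])
o,v=ray(w,(332.1,185+293.5/11)); o=A.T@(o-s['eef_pos']); v=A.T@v
for X in (89,92,95): print('axis tool',o+v*(X-o[0])/v[0])
E
```

```text
w8 [-53.97  50.95  41.11 167.52] [ 0. -0. -0. -0.]
(68, 0, 9.5) [287.2330111  439.49105561]
(59, 0, -9) [287.56065602 238.40877531]
mouth tool [78.         13.55946693  4.4153915 ]
mouth tool [81.         13.72566387  5.43090267]
mouth tool [84.         13.89186081  6.44641383]
axis tool [89.         14.11433787  4.86098601]
axis tool [92.         14.2799049   5.83862305]
axis tool [95.         14.44547193  6.81626009]
```

```bash
python3 - <<'E'
from fit import *
O={'w3':[290+282/13,200+398/13,200+122/13,200+480/13],'w7':[451,234.7,212,245.2],'w8':[332.1,215.2,200,223.4]}
def res(p,fn):
    m=model(load(fn),p[0],p[1],180,p[2]);o=O[fn]
    return np.array([m[0]-o[0],m[1]-o[1],(m[2]+m[3]-o[2]-o[3])/2])
for fn in O:
    r=least_squares(lambda p:res(p,fn),[-60,51,40],x_scale=[1,1,10],diff_step=1e-4); print(fn,np.round(r.x,2),np.round(r.fun,2))
r=least_squares(lambda p:np.concatenate([res(p,f) for f in O]),[-60,51,40],x_scale=[1,1,10],diff_step=1e-4); print(np.round(r.x,2),np.round(r.fun,2))
# w1 head centre at row 218.8, col 249
c=load('w1'); print([ (x,np.round(proj(c,L2W([x,-67,180])),1)) for x in (-62,-60,-58)])
w=load('w8');s=w['s'];A=Rt(s['orientation']); print('hole in tool at w8',A.T@(L2W([r.x[0],r.x[1],180])-s['eef_pos']))
E
```

```text
w3 [-59.58  51.73  43.8 ] [-0.  0.  0.]
w7 [-59.99  51.6   40.96] [-0. -0. -0.]
w8 [-59.49  51.66  40.24] [0. 0. 0.]
[-59.77  51.64  41.39] [ 0.11 -0.26  0.24 -0.13 -0.22 -0.32  0.03  0.54  0.29]
[(-62, array([247.5, 221.1])), (-60, array([247.3, 218.7])), (-58, array([247.2, 216.4]))]
hole in tool at w8 [92.85628595 13.82652039  6.40502674]
```

The hole mouth is at (332.1,215.2), and the three views agree within 0.5 mm and 3°. That puts the hole at local (-59.7, 51.65, 180) with a lean of about 41°. I'll align, then advance to touch.

Emit:
{"op": "step_arm", "data": {"targets": [{"delta_rot":[0,-0.4,0],"translation":[0,0.7,-0.3],"fingers":0},{"delta_rot":[0,-0.4,0],"translation":[0,1.36,-0.31],"fingers":0},{"delta_rot":[0,-0.4,0],"translation":[0,1.36,-0.31],"fingers":0},{"delta_rot":[0,-0.4,0],"translation":[0.6,1.36,-0.31],"fingers":0},{"delta_rot":[0,-0.4,0],"translation":[1.0,1.36,-0.31],"fingers":0},{"delta_rot":[0,-0.4,0],"translation":[1.0,1.36,-0.31],"fingers":0}]}}

```text
t: 11.55
eef_pos: [519.3, 43.1, 247.3]
orientation: [-180.0, 48.5, 14.5]
force: [1.1, 0.3, -0.0]
width: 9.4
```

```bash
cat >> h.py <<'E'
H=[-59.7,51.65,180]
def rel():
    s=bot.sense();A=Rt(s['orientation']); h=A.T@(L2W(H)-s['eef_pos'])
    P=R.from_euler('z',PR['yaw'],degrees=True).as_matrix().T@A
    print('t',round(s['t'],2),'hole in tool',np.round(h,2),'tip past centre',round(67.8-h[0],1),'lean',round(np.degrees(np.arctan2(P[0,0],-P[2,0])),2),'Ftool',np.round(A.T@s['force'],1),'w',round(s['width'],2))
E
python3 - <<'E'
from h import *
shot('wrist','w9'); crop('w9',290,185,360,240,'b16',11); shot('side','s9'); shot('top','t9'); rel()
c=load('s9');u=proj(c,L2W(H)).astype(int);print(u);crop('s9',u[0]-25,u[1]-30,u[0]+25,u[1]+10,'b17',15)
E
```

```text
t 11.7 hole in tool [82.85  0.39  8.82] tip past centre -15.1 lean 41.49 Ftool [ 1.  -0.6  0.8] w 9.83
[304 161]
```

View pics/b16.png

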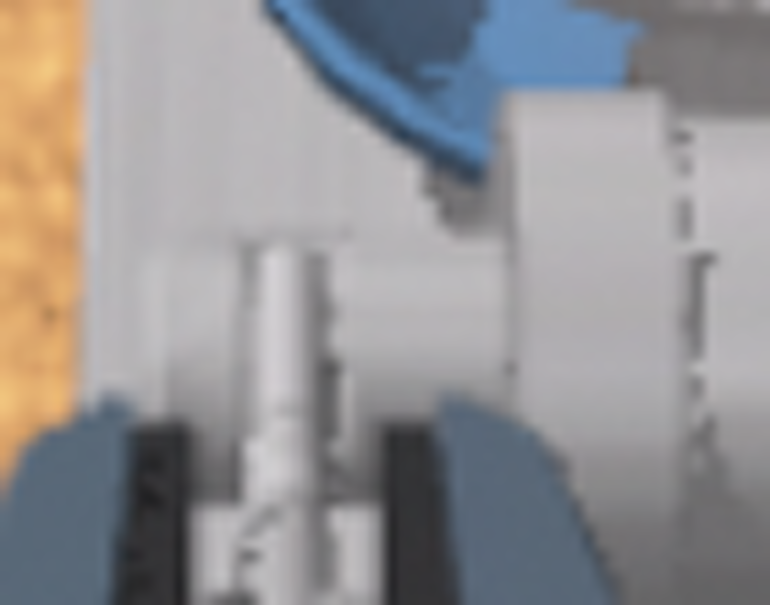

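View pics/b17.png

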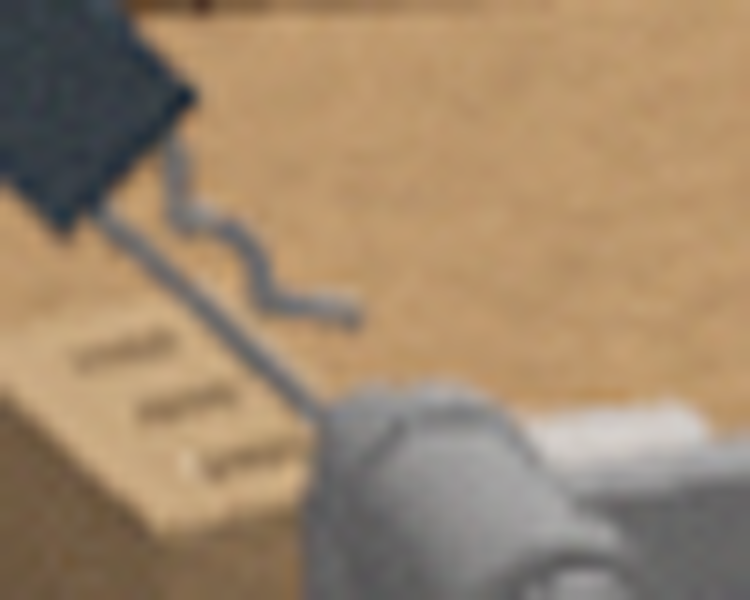

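The side view shows the straight leg square to the finger ends, heading for the pin behind the cheek. I'll advance gently.

Emit:
{"op": "step_arm", "data": {"targets": [{"delta_rot":[0,0,0],"translation":[0.15,0.02,-0.07],"fingers":0},{"delta_rot":[0,0,0],"translation":[0.3,0.02,-0.07],"fingers":0},{"delta_rot":[0,0,0],"translation":[0.3,0.02,-0.07],"fingers":0}]}}

```text
t: 12.0
eef_pos: [521.7, 43.6, 246.0]
orientation: [-180.0, 48.5, 14.5]
force: [0.4, 0.2, -0.5]
width: 9.4
```

```bash
python3 -c "
from h import *
rel()"
```

```text
t 12.0 hole in tool [79.72  0.21  9.56] tip past centre -11.9 lean 41.49 Ftool [ 0.7 -0.  -0. ] w 9.37
```

Emit:
{"op": "step_arm", "data": {"targets": [{"delta_rot":[0,0,0],"translation":[0.1,0,0],"fingers":0},{"delta_rot":[0,0,0],"translation":[0.2,0,0],"fingers":0}]}}

```text
t: 12.2
eef_pos: [523.1, 43.9, 244.5]
orientation: [180.0, 48.5, 14.5]
force: [0.0, 0.5, -0.4]
width: 9.7
```

```bash
python3 -c "
from h import *
rel()"
```

```text
t 12.2 hole in tool [77.68  0.17  9.59] tip past centre -9.9 lean 41.5 Ftool [ 0.4 -0.4  0.1] w 9.67
```

Emit:
{"op": "step_arm", "data": {"targets": [{"delta_rot":[0,0,0],"translation":[0.1,0,0],"fingers":0},{"delta_rot":[0,0,0],"translation":[0.2,0,0],"fingers":0}]}}

```text
t: 12.4
eef_pos: [524.5, 44.2, 243.0]
orientation: [180.0, 48.5, 14.5]
force: [0.6, -0.0, 0.1]
width: 9.5
```

```bash
python3 -c "
from h import *
rel()"
```

```text
t 12.4 hole in tool [75.58  0.15  9.63] tip past centre -7.8 lean 41.5 Ftool [ 0.3  0.2 -0.5] w 9.55
```

Emit:
{"op": "step_arm", "data": {"targets": [{"delta_rot":[0,0,0],"translation":[0.1,0,0],"fingers":0},{"delta_rot":[0,0,0],"translation":[0.2,0,0],"fingers":0}]}}

```text
t: 12.6
eef_pos: [525.8, 44.5, 241.4]
orientation: [180.0, 48.5, 14.5]
force: [-0.2, -0.8, 0.7]
width: 9.4
```

```bash
python3 -c "
from h import *
rel()
shot('wrist','w10'); crop('w10',290,185,360,240,'b18',11); c=shot('side','s10')
u=proj(c,L2W(H)).astype(int);print(u);crop('s10',u[0]-25,u[1]-30,u[0]+25,u[1]+10,'b19',15)
"
```

```text
t 12.6 hole in tool [73.49  0.13  9.63] tip past centre -5.7 lean 41.5 Ftool [-0.8  0.7 -0.2] w 9.45
[304 161]
```

View pics/b18.png

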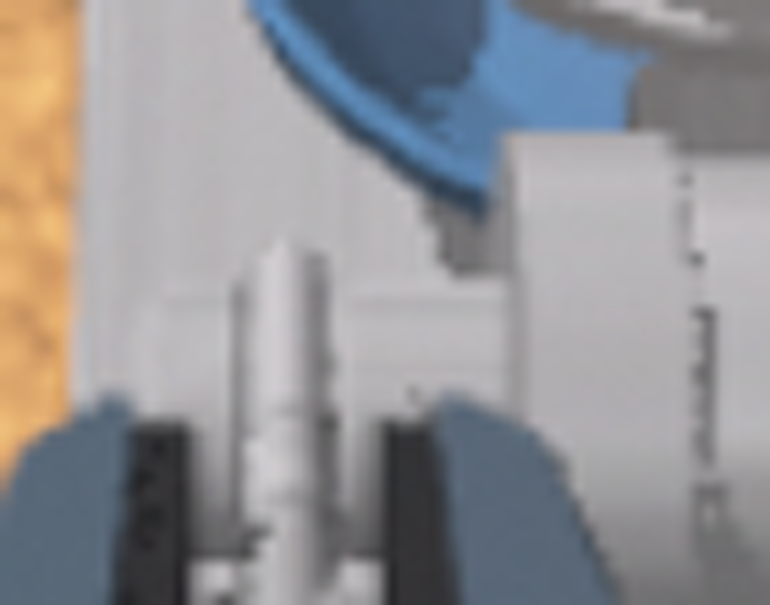

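View pics/b19.png

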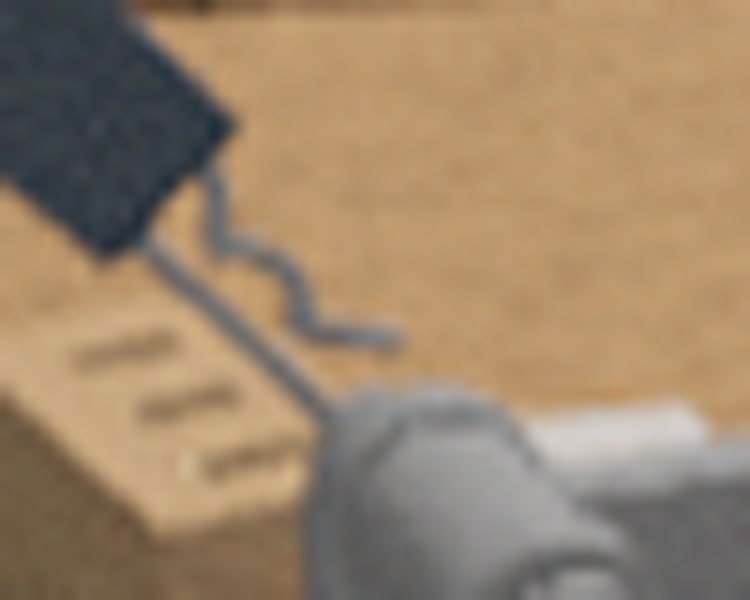

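Emit:
{"op": "step_arm", "data": {"targets": [{"delta_rot":[0,0,0],"translation":[0.15,0,0],"fingers":0},{"delta_rot":[0,0,0],"translation":[0.3,0,0],"fingers":0},{"delta_rot":[0,0,0],"translation":[0.4,0,0],"fingers":0}]}}

```text
t: 13.0
eef_pos: [528.5, 45.2, 238.3]
orientation: [180.0, 48.5, 14.5]
force: [-0.5, -1.0, 1.2]
width: 9.5
```

```bash
python3 -c "
from h import *
rel()"
```

```text
t 13.0 hole in tool [69.33  0.13  9.61] tip past centre -1.5 lean 41.5 Ftool [-1.4  0.9 -0.2] w 9.55
```

Emit:
{"op": "step_arm", "data": {"targets": [{"delta_rot":[0,0,0],"translation":[0.15,0,0],"fingers":0},{"delta_rot":[0,0,0],"translation":[0.3,0,0],"fingers":0},{"delta_rot":[0,0,0],"translation":[0.4,0,0],"fingers":0}]}}

```text
t: 13.3
eef_pos: [531.1, 45.9, 235.1]
orientation: [180.0, 48.5, 14.5]
force: [0.1, -0.3, 0.2]
width: 9.9
```

```bash
python3 -c "
from h import *
rel()"
```

```text
t 13.3 hole in tool [65.16  0.17  9.53] tip past centre 2.6 lean 41.49 Ftool [-0.1  0.3 -0.2] w 9.88
```

The leg is sliding freely in the hole. I'll continue.

Emit:
{"op": "step_arm", "data": {"targets": [{"delta_rot":[0,0,0],"translation":[0.2,0,0],"fingers":0},{"delta_rot":[0,0,0],"translation":[0.4,0,0],"fingers":0},{"delta_rot":[0,0,0],"translation":[0.6,0,0],"fingers":0}]}}

```text
t: 13.6
eef_pos: [535.1, 47.0, 230.5]
orientation: [-180.0, 48.5, 14.5]
force: [-0.2, 0.3, -0.1]
width: 9.7
```

```bash
python3 -c "
from h import *
rel()"
```

```text
t 13.6 hole in tool [58.96  0.16  9.53] tip past centre 8.8 lean 41.48 Ftool [-0.  -0.3  0.2] w 9.67
```

Emit:
{"op": "step_arm", "data": {"targets": [{"delta_rot":[0,0,0],"translation":[0.2,0,0],"fingers":0},{"delta_rot":[0,0,0],"translation":[0.4,0,0],"fingers":0},{"delta_rot":[0,0,0],"translation":[0.5,0,0],"fingers":0},{"delta_rot":[0,0,0],"translation":[0.5,0,0],"fingers":0}]}}

```text
t: 14.0
eef_pos: [538.4, 47.8, 226.7]
orientation: [-180.0, 48.5, 14.5]
force: [0.6, -1.2, 0.8]
width: 9.5
```

```bash
python3 -c "
from h import *
rel()
shot('wrist','w11'); crop('w11',270,165,370,260,'b20',8); c=shot('side','s11')
u=proj(c,L2W(H)).astype(int);crop('s11',u[0]-25,u[1]-30,u[0]+25,u[1]+30,'b21',12)"
```

```text
t 14.0 hole in tool [53.85  0.14  9.59] tip past centre 14.0 lean 41.49 Ftool [-0.4  1.3 -0.8] w 9.51
```

View pics/b20.png

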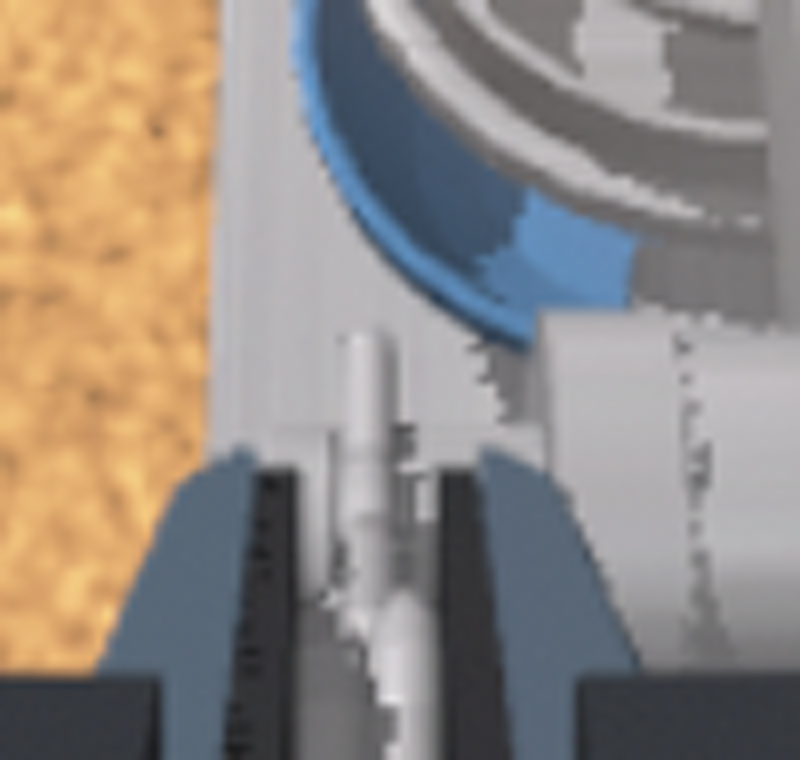

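View pics/b21.png

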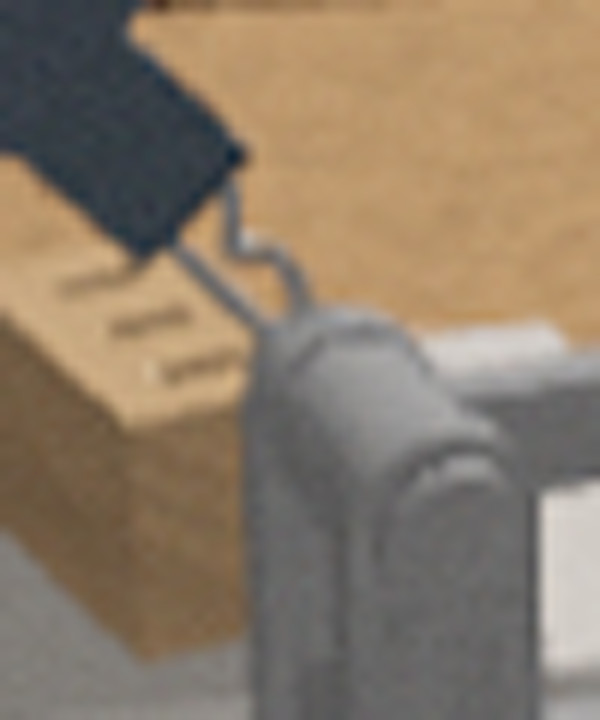

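Emit:
{"op": "step_arm", "data": {"targets": [{"delta_rot":[0,0,0],"translation":[0.15,0,0],"fingers":0},{"delta_rot":[0,0,0],"translation":[0.3,0,0],"fingers":0},{"delta_rot":[0,0,0],"translation":[0.4,0,0],"fingers":0}]}}

```text
t: 14.4
eef_pos: [541.2, 48.4, 224.0]
orientation: [180.0, 48.5, 14.5]
force: [-2.8, -1.0, 7.9]
width: 9.6
```

```bash
python3 -c "
from h import *
rel()"
```

```text
t 14.4 hole in tool [4.995e+01 3.000e-02 1.000e+01] tip past centre 17.9 lean 41.53 Ftool [-7.9  0.3 -3.1] w 9.6
```

Emit:
{"op": "step_arm", "data": {"targets": [{"delta_rot":[0,0,0],"translation":[0.15,0,0],"fingers":0},{"delta_rot":[0,0,0],"translation":[0.3,0,0],"fingers":0}]}}

```text
t: 14.6
eef_pos: [543.4, 48.9, 222.0]
orientation: [180.0, 48.4, 14.5]
force: [0.3, -0.3, 3.9]
width: 9.6
```

```bash
python3 -c "
from h import *
rel()"
```

```text
t 14.6 hole in tool [46.95 -0.11 10.4 ] tip past centre 20.9 lean 41.57 Ftool [-2.7  0.4 -2.7] w 9.64
```

Emit:
{"op": "step_arm", "data": {"targets": [{"delta_rot":[0,0,0],"translation":[0.15,0,0],"fingers":0},{"delta_rot":[0,0,0],"translation":[0.3,0,0],"fingers":0}]}}

```text
t: 14.8
eef_pos: [545.5, 49.4, 219.9]
orientation: [179.9, 48.4, 14.5]
force: [-6.1, -2.3, 10.0]
width: 9.6
```

```bash
python3 -c "
from h import *
rel()"
```

```text
t 14.8 hole in tool [43.94 -0.15 10.58] tip past centre 23.9 lean 41.59 Ftool [-11.8   0.7  -1.8] w 9.62
```

Emit:
{"op": "step_arm", "data": {"targets": [{"delta_rot":[0,0,0],"translation":[0.15,0,0.05],"fingers":0},{"delta_rot":[0,0,0],"translation":[0.3,0,0.1],"fingers":0},{"delta_rot":[0,0,0],"translation":[0.4,0,0.1],"fingers":0}]}}

```text
t: 15.1
eef_pos: [547.8, 49.8, 216.5]
orientation: [179.9, 48.4, 14.4]
force: [1.6, 0.8, 3.4]
width: 9.5
```

```bash
python3 -c "
from h import *
rel()
shot('wrist','w12'); crop('w12',270,165,370,260,'b22',8); c=shot('side','s12')
u=proj(c,L2W(H)).astype(int);crop('s12',u[0]-25,u[1]-30,u[0]+25,u[1]+30,'b23',12)"
```

```text
t 15.1 hole in tool [39.79 -0.28 10.1 ] tip past centre 28.0 lean 41.63 Ftool [-1.3 -0.3 -3.6] w 9.53
```

View pics/b23.png

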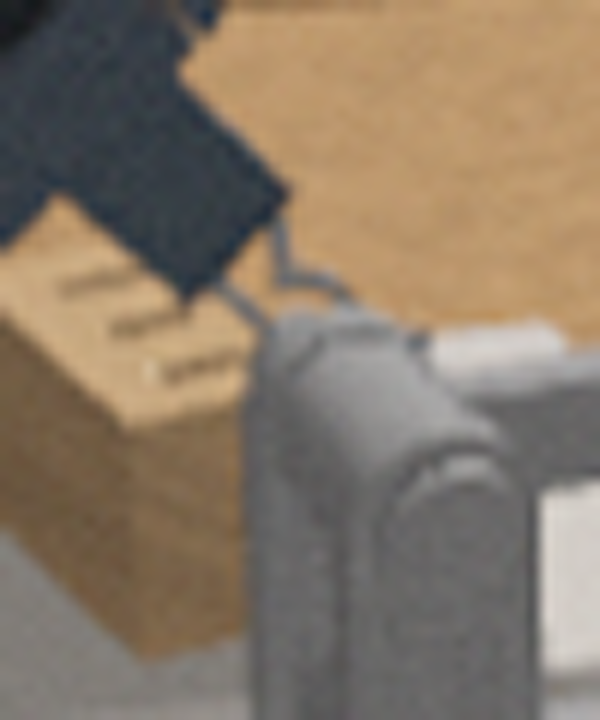

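View pics/b22.png

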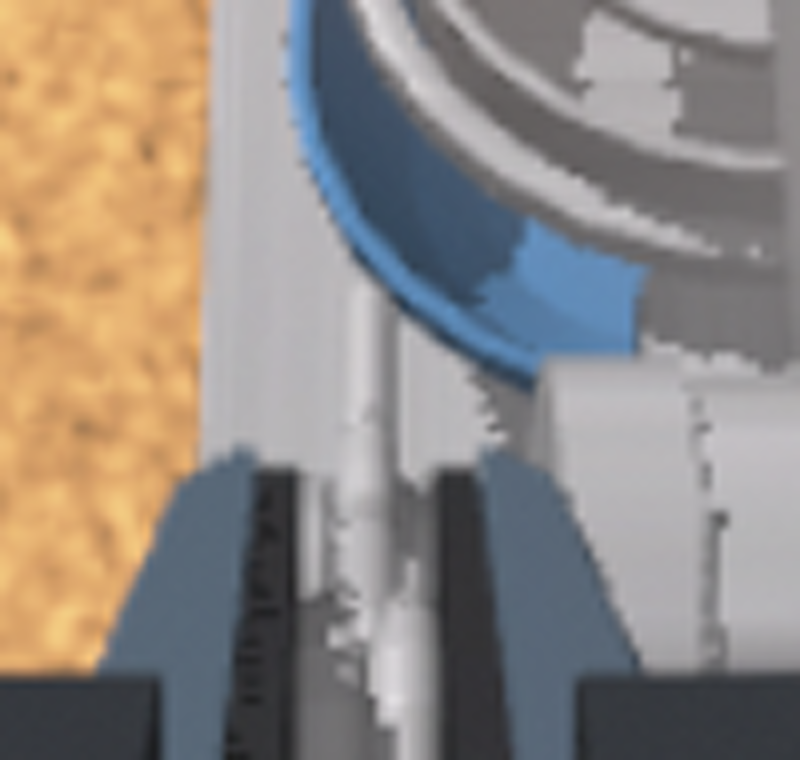

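The bent leg is sprung open and riding over the pin. There are about 10 mm to go.

Emit:
{"op": "step_arm", "data": {"targets": [{"delta_rot":[0,0,0],"translation":[0.15,-0.03,0.05],"fingers":0},{"delta_rot":[0,0,0],"translation":[0.3,-0.03,0.05],"fingers":0},{"delta_rot":[0,0,0],"translation":[0.4,-0.03,0.05],"fingers":0}]}}

```text
t: 15.5
eef_pos: [550.2, 50.7, 213.0]
orientation: [179.9, 48.4, 14.5]
force: [3.5, 0.5, 2.2]
width: 9.4
```

```bash
python3 -c "
from h import *
rel()"
```

```text
t 15.5 hole in tool [35.55 -0.04  9.71] tip past centre 32.2 lean 41.63 Ftool [ 0.7  0.4 -4.1] w 9.43
```

Emit:
{"op": "step_arm", "data": {"targets": [{"delta_rot":[0,0,0],"translation":[0.15,-0.03,0.05],"fingers":0},{"delta_rot":[0,0,0],"translation":[0.3,-0.03,0.05],"fingers":0}]}}

```text
t: 15.7
eef_pos: [551.6, 51.4, 210.2]
orientation: [179.9, 48.4, 14.5]
force: [3.1, 1.2, 2.0]
width: 9.3
```

```bash
python3 -c "
from h import *
rel()"
```

```text
t 15.7 hole in tool [32.41  0.33  9.  ] tip past centre 35.4 lean 41.61 Ftool [ 0.7 -0.3 -3.8] w 9.29
```

Emit:
{"op": "step_arm", "data": {"targets": [{"delta_rot":[0,0,0],"translation":[0.1,0,0],"fingers":0},{"delta_rot":[0,0,0],"translation":[0.2,0,0],"fingers":0}]}}

```text
t: 15.9
eef_pos: [552.7, 51.8, 208.5]
orientation: [180.0, 48.4, 14.5]
force: [0.9, -0.4, 3.9]
width: 9.5
```

```bash
python3 -c "
from h import *
rel()
shot('wrist','w13'); crop('w13',270,165,370,260,'b24',8); c=shot('side','s13')
u=proj(c,L2W(H)).astype(int);crop('s13',u[0]-25,u[1]-30,u[0]+25,u[1]+30,'b25',12)"
```

```text
t 15.9 hole in tool [30.33  0.4   8.69] tip past centre 37.5 lean 41.59 Ftool [-2.4  0.6 -3.2] w 9.49
```

View pics/b25.png

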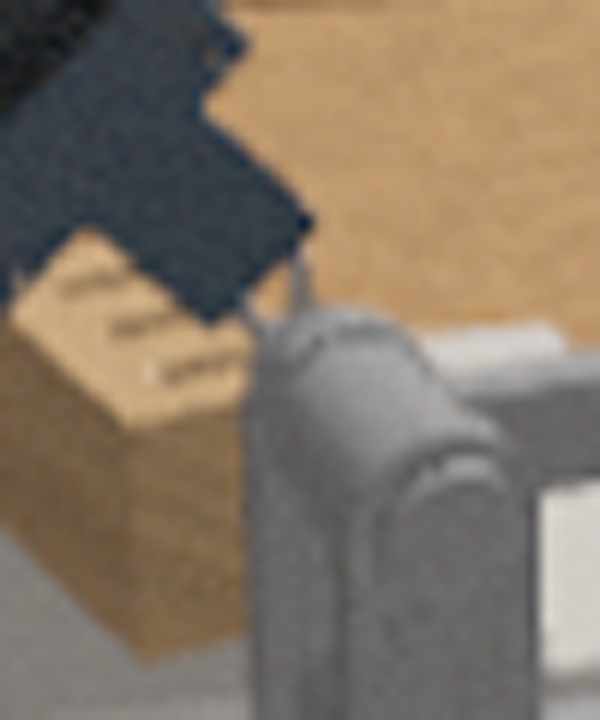

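View pics/b24.png

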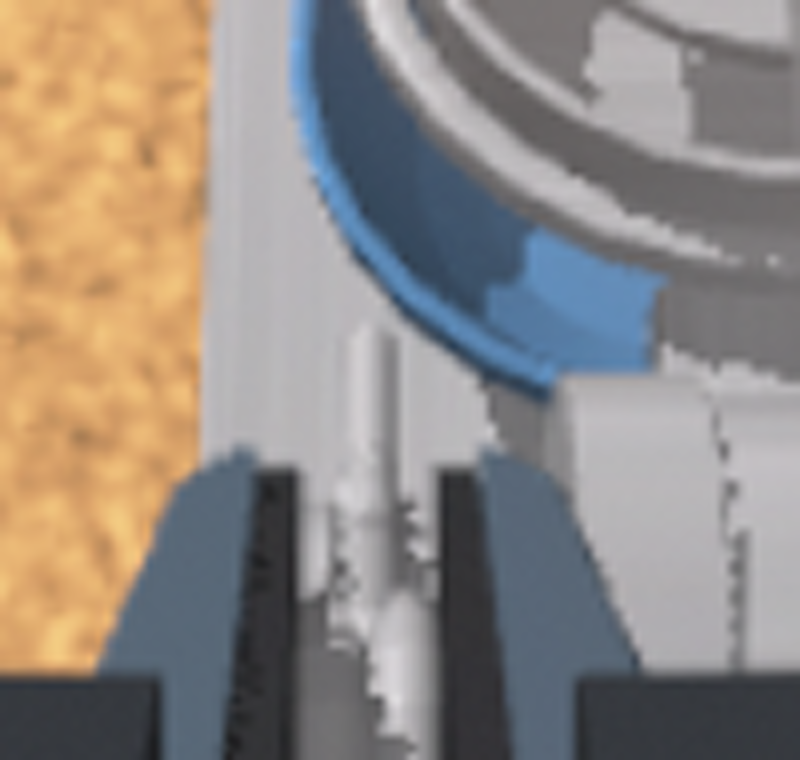

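Emit:
{"op": "step_arm", "data": {"targets": [{"delta_rot":[0,0,0],"translation":[0.06,0,0],"fingers":0},{"delta_rot":[0,0,0],"translation":[0.12,0,0],"fingers":0}]}}

```text
t: 16.2
eef_pos: [553.4, 51.9, 207.7]
orientation: [179.9, 48.4, 14.5]
force: [-4.4, -1.9, 9.8]
width: 9.3
```

```bash
python3 -c "
from h import *
rel()"
```

```text
t 16.2 hole in tool [29.29  0.37  8.73] tip past centre 38.5 lean 41.6 Ftool [-10.5   0.8  -2.9] w 9.32
```

Emit:
{"op": "step_arm", "data": {"targets": [{"delta_rot":[0,0,0],"translation":[0.06,0,0],"fingers":0},{"delta_rot":[0,0,0],"translation":[0.1,0,0],"fingers":0}]}}

```text
t: 16.4
eef_pos: [553.8, 52.1, 207.2]
orientation: [179.9, 48.4, 14.4]
force: [-7.7, -3.0, 13.2]
width: 9.7
```

```bash
python3 -c "
from h import *
rel()"
```

```text
t 16.4 hole in tool [28.62  0.41  8.75] tip past centre 39.2 lean 41.62 Ftool [-15.3   1.   -2.6] w 9.74
```

The force is rising against the bend, so the clip is home. I'll release it.

Emit:
{"op": "step_arm", "data": {"targets": [{"delta_rot":[0,0,0],"translation":[-0.05,0,0],"fingers":0},{"delta_rot":[0,0,0],"translation":[-0.05,0,0],"fingers":1.4},{"delta_rot":[0,0,0],"translation":[-0.05,0,0],"fingers":2.4},{"delta_rot":[0,0,0],"translation":[-0.05,0,0],"fingers":2.4},{"delta_rot":[0,0,0],"translation":[-0.05,0,0],"fingers":2.4}]}}

```text
t: 16.9
eef_pos: [553.3, 52.1, 207.4]
orientation: [179.9, 48.4, 14.5]
force: [0.6, -1.0, 0.8]
width: 24.0
```

```bash
python3 -c "
from h import *
rel()
shot('wrist','w14'); crop('w14',270,165,370,260,'b26',8)"
```

```text
t 16.9 hole in tool [29.06  0.52  8.49] tip past centre 38.7 lean 41.6 Ftool [-0.3  1.1 -0.8] w 24.02
```

View pics/b26.png

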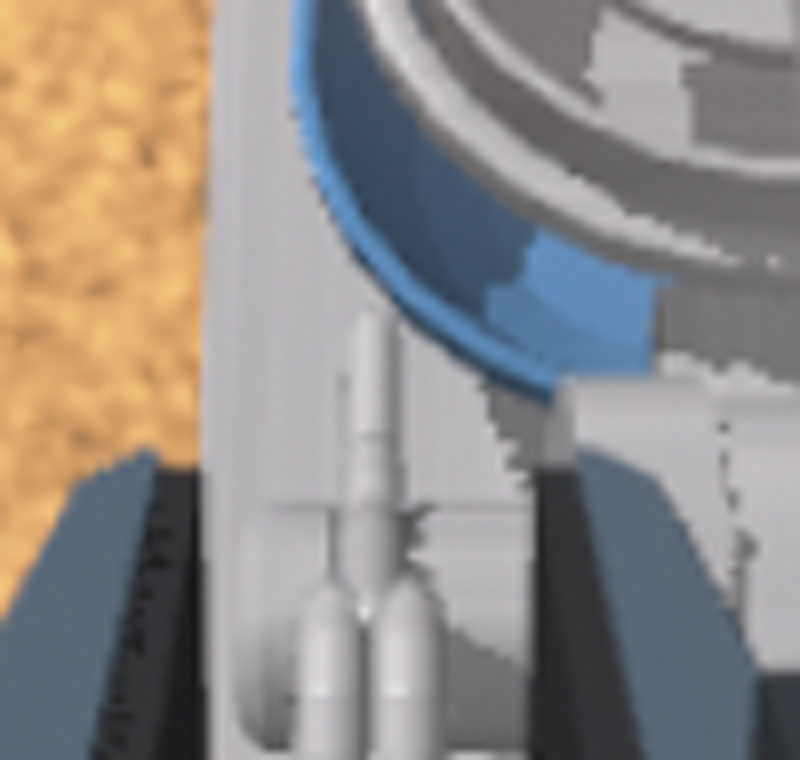

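The clip stays on the pin, with its coil at crop (370,650) clear of both pads. I'll retract.

Emit:
{"op": "step_arm", "data": {"targets": [{"delta_rot":[0,0,0],"translation":[-1.5,0,0],"fingers":2.4},{"delta_rot":[0,0,0],"translation":[-4,0,0],"fingers":2.4},{"delta_rot":[0,0,0],"translation":[-7,0,0],"fingers":2.4},{"delta_rot":[0,0,0],"translation":[-9,0,0],"fingers":2.4},{"delta_rot":[0,0,0],"translation":[-9,0,0],"fingers":2.4},{"delta_rot":[0,0,0],"translation":[-9,0,0],"fingers":2.4}]}}

```text
t: 17.55
eef_pos: [495.9, 37.0, 274.9]
orientation: [179.9, 48.3, 14.4]
force: [0.3, 0.6, -0.5]
width: 24.3
```

```bash
python3 -c "
from h import *
rel()
shot('wrist','w15'); crop('w15',280,150,380,245,'b27',8); c=shot('side','s15'); shot('top','t15')
u=proj(c,L2W(H)).astype(int);crop('s15',u[0]-30,u[1]-30,u[0]+50,u[1]+30,'b28',10)"
```

```text
t 17.55 hole in tool [119.01   0.13   9.02] tip past centre -51.2 lean 41.66 Ftool [ 0.7 -0.5  0. ] w 24.28
```

View pics/b27.png

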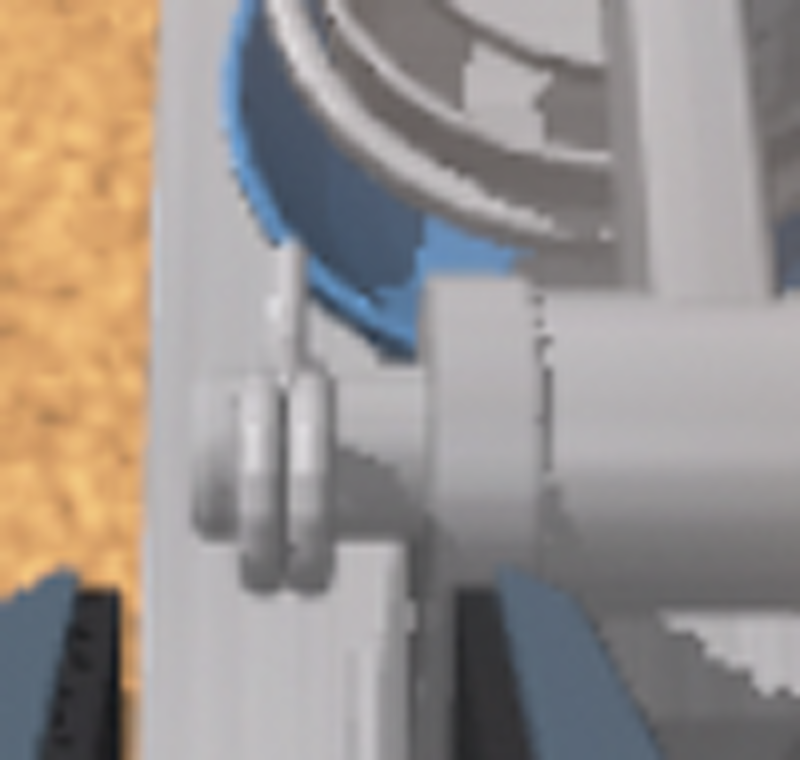

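View pics/b28.png

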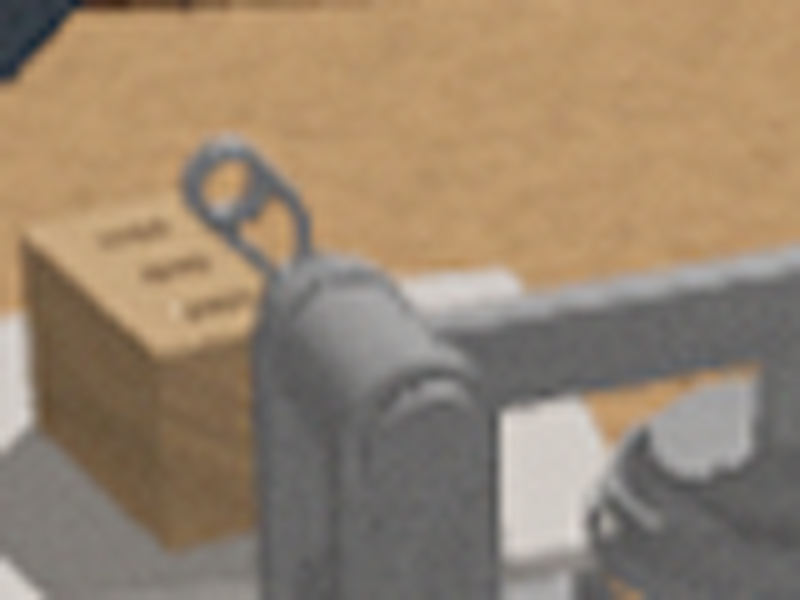

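View pics/t15.png

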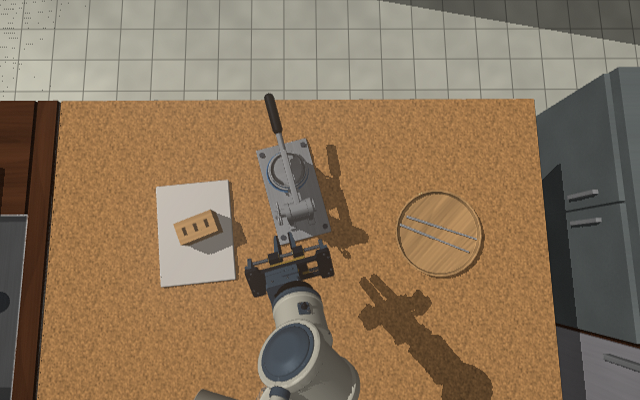

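```bash
python3 -c "
from h import *
a=np.radians(41.4);up=np.array([-np.sin(a),0,np.cos(a)]);v=np.array([np.cos(a),0,np.sin(a)])
C=np.array(H)+45*up+9.5*v
c=load('s15');u=proj(c,L2W(H)).astype(int)-[30,30]
for k in (0,-3,3): print(k,(proj(c,L2W(C+k*up))-u)*10)
w=load('w15')
for k in (0,-3,3,8): print(k,(proj(w,L2W(C+k*up))-[280,150])*8)
print((proj(w,L2W(C+12*v))-[280,150])*8,(proj(w,L2W(C-12*v))-[280,150])*8)
print(bot.sense()['force'])"
```

```text
0 [221.57994375 184.95437875]
-3 [229.0267579  191.66440922]
3 [214.11039537 178.22386336]
0 [290.72158791 487.2901938 ]
-3 [290.66018976 478.62468734]
3 [290.78431821 496.15053439]
8 [290.89194418 511.36826969]
[290.96389867 375.6080504 ] [290.47766718 595.86089439]
[-0.88290444 -0.81125615 -0.85749554]
```

```bash
python3 -c "
from h import *
print(bot.sign_off())"
```

```text
the job is handed in; nothing more can be done
None
```

The lime press is back together: the pivot pin is fully home and the R-clip is through its cross-hole and seated. I handed the job in at about 17.7 s of the 64 s allowed. The hand-in gives no verdict, so everything below is from my own checks.

- **Pin:** I pushed the head in with the shut fingers until it met its hard stop at about 18 N. In the pictures taken later the head sits flush on the cheek and the tail stands out the expected distance.
- **Hole:** Three wrist views put its lean at about 41°, roughly 9° past design, and agreed to within 0.5 mm in position. The three lean readings differed by about 3.5°.
- **Clip:** I gripped it by the coil, lifted it from the stand and slid the straight leg through on the first try. The bent leg rode over at about 12 N, then eased and sprang back. A final push met firm resistance at about 15 N, so I let go and backed off 90 mm.

**Last checks:**
- The coil lies within about 1 mm of where it should be with the pin home in the bend, in both the side and wrist views.
- The bent leg looks back at rest.
- The force reading is only noise.
- The bowl, tray and chopsticks look unmoved.

The pin depth and the bent leg's opening were judged only from force and pictures, since neither can be read directly. No check failed.

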